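# Hang the tube cradle on the slotted post and lay the microscope tube in it

### The job

Hook the cradle bracket's two tabs into the upper pair of slots in the upright plate and press it down until it is fully home and the spring catch has snapped out over its bar. Then take the long white tube that stands on the table and lay it on its side in the bracket's two saddles, centred and without dropping it in, and let go. Leave the other things on the table where they are.

Things in the scene. Friction and masses are not known exactly. Their poses are not given: they have to be found in the camera images.
- upright: Grey slotted plate standing fixed on the table: 90 wide, 185 tall, 5 mm thick; foot 8 mm high reaches 30 mm before and 125 mm behind its front face. Origin on the table under the middle of the front face; x from the front face to the back (the bracket goes in along +x), y along the plate, z up. Two pairs of slots: use the upper; the lower (z 50 to 87 mm) has no catch.
- slots (a point): On the plate's front face midway between the two upper slots, at their bottom edges' height, 130 mm above the table. Each slot is 14 mm wide and 37 mm tall (z 130 to 167 mm), centred at y = -22 and +22 mm. Axes as upright.
- nose (a point): Bottom of the spring catch on the plate's front face, at y = 0, 117 mm above the table: a steel nose 14 mm wide and 8 mm tall, flat below, its upper front a ramp standing out up to 3.5 mm at its lower end. It stops the lowered bracket's bar roughly 10 mm above its seat (tabs already hooked) until pressed, then snaps out over the bar.
- catch (a joint): Spring catch, in m: 0 = sprung fully out, grows to 0.0055 as it is pushed back into the plate; spring about 2.5 N when out, 3.7 N when flush. Back near 0 with the bracket fully down = locked.
- bracket: Bare aluminium cradle bracket, 0.17 kg, 70 mm wide, lying upright on the table as it will hang. Origin on its underside, below the middle of its spine; x along the spine to the tabs, z up. End plate 70 wide, 85 tall, 6 mm thick, back face at x = 100 mm; end block 44 wide, 26 mm tall at x = -83 to -71 mm. Seated, its underside is 60 mm above the table, its axes those of upright.
- spine (a point): Middle of the spine's top, 26 mm above the bracket's underside: the place to grip it. The spine is a bar 20 mm wide and 26 mm tall, free between the saddles over x = -34 to +34 mm.
- tabs (a point): On the bracket, on the end plate's back face midway between the tabs, at the undersides of their necks (x = 100, z = 70 mm from the bracket's origin). Coincides with slots when seated. Two tabs at y = -22 and +22 mm, each 7 mm wide: a neck (z 70 to 79 mm) with a lip hanging behind it, 7 mm gap to the end plate.
- lips (a point): Midway between the rear lower ends of the lips (x = 113, z = 50 mm from the bracket's origin). To enter, the lips must clear the slots' bottom edges: bracket underside 80 to 88 mm above the table (84 best; 20 to 28 mm over its seat); go in along +x until the end plate meets the upright, then down.
- press (a point): Place to press down: middle of the top of the flange at the end plate's upper edge, 70 mm wide, 16 mm deep (x 78 to 94, top z = 85 mm from the bracket's origin). About 5 to 15 N takes the bar past the catch; the bracket then stops on the slots' bottom edges. Pressing far out on the spine can make the tabs bind.
- cradle (a point): Where the tube's middle lies when it rests in both saddles: x = 0, y = 0, z = 50 mm from the bracket's origin; tube axis along the bracket's x, either way round. The V saddles, each 12 mm long, stand at x = -42 and +42 mm; their arms reach y = +-25 mm, z = 44 mm. Axes as bracket.
- tube: Microscope extension tube, white with two black bands, plain cylinder 40 mm across, 130 mm long, about 0.25 kg, standing upright on the table. Origin in the centre of its lower end face, z along its axis. (The other round thing, the black eyepiece, is much shorter.)
- tube_mid (a point): Middle of the tube, on its axis, 65 mm from either end.
- eyepiece: Bystander: short black eyepiece, 48 mm across, 65 mm tall, standing. Origin under its centre.
- parts_box: Bystander: clear parts box, 110 x 130 x 32 mm. Origin under its centre.
- screwdriver: Bystander: screwdriver lying flat, 170 mm long.
- case_stack: Bystander: stack of flat cases, 125 x 142 x 40 mm. Origin under its centre.
- jar: Bystander: amber glass jar, 56 mm across, 60 mm tall. Origin under its centre.
- mug: Bystander: white mug, 76 mm across, 85 mm tall. Origin under its centre.
- brush: Bystander: brush lying flat, 170 mm long.
There are look-alikes about, which are no part of the job. Of the things that look like the bracket, the larger one is meant.

How it is judged:
By the outcome, as a careful person would: the job done as asked, in the order asked, and still so for the second after the job is handed in, with the robot touching nothing.
It also fails if it takes over 67 s, if anything falls off the work surface, if the arm or the gripper's body presses on something with over 40 N, if the wrist force passes 120 N, or if a joint passes its speed limit or range.

### The arm

A 6-joint arm with a two-finger parallel gripper is mounted at the origin on the work surface. World frame = base frame: x ahead of the robot, y to its left, z up, the work surface at z = 0. Lengths are in m, angles in rad, forces in N, time in s.
With the tool pointing down it reaches from about 0.25 to 0.775 m from the base axis. Payload 8.9 kg.
Tool frame: the origin (TCP) lies between the finger pads; the fingertips stand 19 mm ahead of it and the grasp point (between the pads) is the TCP; z points along the fingers, y is the direction in which the jaws open and shut (so a half turn about z gives the same grasp; the last joint's range is limited). The gripper opens to 85 mm and grips with 20 to 120 N. Pads are 22 mm wide; open, the fingers measure 114 mm over their backs; the gripper's body (76 mm by 85 mm) begins 54 mm behind the grasp point. The pads swing forward as they close: fully open they stand 13 mm farther back than shut.
Start: joints at [-1.342, 0.291, -0.153, 1.127, 0, 1.431], TCP at [0.189, -0.49, 0.25] pointing down, gripper open.
Joint ranges: [-2.52, 2.52], [-0.91, 1.74], [-1.3, 1.37], [-1.96, 2.02], [-1.52, 1.47], [-3.14, 3.14]. Speed limits (rad/s): [2.22, 2.22, 2.79, 3.14, 3.14, 3.14].

### API

Orientations are given as [roll, pitch, yaw] about the fixed x, y, z axes, in that order (R = Rz(yaw) Ry(pitch) Rx(roll)).
In Python, from rig import bot, capture, models gives the robot as it stands.
- The arm moves only by the tool carry_out, never from a script. Its argument "rows" is a list of rows, each a list of 5 numbers: the opening in per cent of the stroke, from 0 (shut) to 100 (fully open), then the shift along the tool's x, y, z in cm, then the turn about the tool's z in rad. A call has 1 to 12 rows; each row shifts and turns the commanded pose from where the row before left it, along the tool's axes as they then stand; what a row does not reach is not made up. A row lasts 1/12 s, in which the tool goes at most 41.7 mm and 7.16 degrees, less where a joint would pass 70% of its speed; a pose out of reach is approached as far as the arm can. A call with a gripper value outside its range is refused whole. The fingers move at their own pace and stop on an object; "force" is the grip in N (left out, the last holds). Time passes only in rows, so rows that do not move let the fingers close. It gives the time, the measured TCP pose, the force and the opening at its end, in the units of the state.
- bot.get_state(): the state, without advancing time (a new reading comes with each control period).
- capture(name): name is "scene" or "top"; returns a dict with "color" (480x640x3 uint8, blue, green, red), "fx", "fy", "cx", "cy" (pixels), "xyz" and "orientation" of the camera in the world. Camera axes: x right, y down, z forward; pixel columns grow to the right and rows downward; lengths in m; the calibration is good to about 2 mm. A picture is of the moment at which its call begins. There is no depth.
- bot.close_job(): hands the job in, once; it reports no verdict.
Trained networks look in the newest picture that a camera, given by its name, has taken for a name from the list of things; names that differ only in an ending like _2 or _b are one class to them, and where a whole thing is asked for, a point or a joint stands for the part that bears it (a point fixed in the world has none). Each returns a list of dicts, best first, with "confidence" (0 to 1); they miss things now and then, are a little off and sometimes report something else, mostly with a low value. They report only what shows in the picture. A call takes as long as a camera call. They do not tell look-alikes from the thing itself.
- models.find_in(camera, target): "centre" ([x, y, z] in m, in world coordinates, good to about 4 mm: the middle of the surface that is visible of it).
- models.landmark_of(camera, target): "centre" ([x, y, z] in m, in world coordinates, good to about 4 mm: a listed point, or the origin of a listed thing).
The state is a dict: "time": time; "joints": joint angles; "qvel": joint speeds; "effort": joint torques, N m; "eef_pos": TCP position; "ee_rot": TCP orientation; "contact_force": force on the tool from outside, world axes, zero at the start; "wrist_torque": the same for the moment, N m; "opening": finger opening in m.
Only numpy, scipy, OpenCV 4.12 (cv2) and the standard library are available. Lean on these libraries where they do the work, as an engineer would, in place of code of your own. Each camera call takes 0.05 s, during which the arm holds its last target.

## Working session

There is one attempt and no reset: what is moved stays moved. The work goes in short steps, Python scripts to look and compute and a tool call to move; the robot and the scene stay as the last step left them, time stands still between calls to the robot, and variables do not carry over. Pictures are saved under pics/ and viewed, and the job is handed in when it is done.

Besides the shell and the picture viewer there is one more tool, called after "Request:" as a command line: name --pt "numbers of a row" for each row, then --argument value for the rest. carry_out: Moves the arm, as the interface text tells. Its arguments: {"type":"object","properties":{"rows":{"type":"array"},"force":{"type":"number"}},"required":["rows"]}

```bash
ls -la; mkdir -p pics; python3 - <<'E'
from rig import bot,capture,models
import cv2,json
for n in("scene","top"):
    c=capture(n); cv2.imwrite(f"pics/{n}0.png",c["color"]); print(n,{k:v for k,v in c.items() if k!="color"})
for t in["bracket","upright","tube","slots","tabs","spine","press","nose","eyepiece"]:
    for n in("scene","top"):
        print(t,n,[( [round(x,4) for x in d["centre"]],round(d["confidence"],2)) for d in models.landmark_of(n,t)])
print(bot.get_state())
E
```

```text
total 12
drwxr-xr-x  3 agent agent 4096 Dec  7 15:32 .
drwxr-xr-x 23 root  root  4096 Dec  7 15:32 ..
drwxr-xr-x  2 agent agent 4096 Dec  7 15:32 pics
scene {'fx': 585.3162467200989, 'fy': 585.3162467200989, 'cx': 328.7969686648502, 'cy': 237.7189229835897, 'xyz': array([ 1.54359834, -0.33439365,  1.0362834 ]), 'orientation': array([-2.29702641,  0.01290958,  1.18368261])}
top {'fx': 453.52562758802264, 'fy': 453.52562758802264, 'cx': 317.4464276558414, 'cy': 231.8033566469028, 'xyz': array([0.45384401, 0.03117114, 1.18370665]), 'orientation': array([-3.04239223,  0.01833602, -1.58162868])}
bracket scene [([0.5332, -0.096, -0.0006], 0.76)]
bracket top [([0.3248, -0.0939, 0.0044], 0.84), ([0.5313, -0.0949, 0.0008], 0.72)]
upright scene [([0.6278, 0.1829, 0.0023], 0.88)]
upright top [([0.6233, 0.1844, 0.0007], 0.68), ([0.3861, 0.1324, 0.0024], 0.31)]
tube scene [([0.5312, -0.4181, 0.0001], 0.75)]
tube top [([0.6319, -0.0892, 0.0738], 0.75), ([0.5326, -0.4129, -0.0004], 0.73), ([0.61, 0.4586, 0.005], 0.51)]
slots scene [([0.6289, 0.1847, 0.1291], 0.71), ([0.6309, 0.1824, 0.0005], 0.59)]
[... 817 characters left out ...]
, 0.53), ([0.5323, -0.0943, -0.0005], 0.22)]
{'time': 1.0, 'joints': array([-1.34228322e+00,  2.90669443e-01, -1.53396945e-01,  1.12671228e+00,
        1.82860000e-05,  1.43149329e+00]), 'qvel': array([ 0.00103523, -0.00069996,  0.00068633, -0.00064359,  0.0007866 ,
        0.00082844]), 'effort': array([ 8.88499635e-04, -5.37033749e+01,  3.31643844e+01,  1.80400024e-03,
       -1.85477643e-04, -8.12481602e-06]), 'eef_pos': array([ 0.18878548, -0.48988001,  0.25032213]), 'ee_rot': array([ 3.14157263e+00, -1.56568072e-05,  3.67816144e-01]), 'contact_force': array([0.85082048, 0.08046732, 0.82040078]), 'wrist_torque': array([0.0131148 , 0.0061012 , 0.02870986]), 'opening': 0.08544238023304136}
```

View pics/scene0.png

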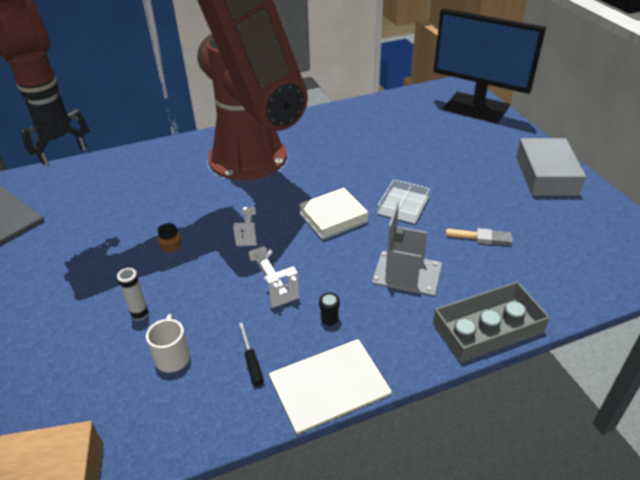

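View pics/top0.png

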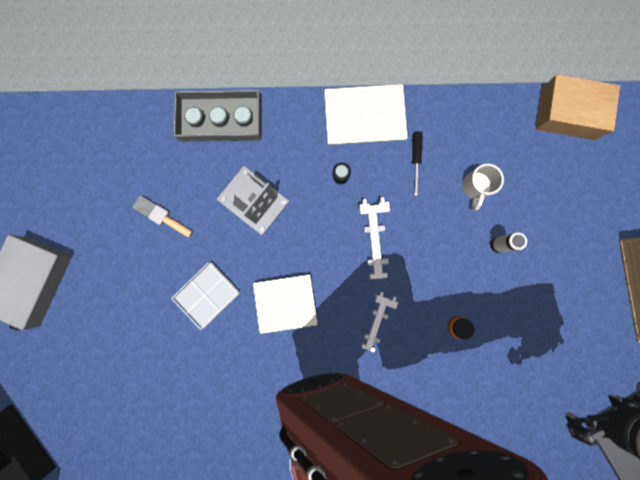

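Candidates for the bracket: the large one at scene (276,277) / top (376,240), and a smaller look-alike at scene (245,228) / top (379,322). By the description I want the larger one. For the tube there is the white cylinder at scene (133,295) / top (510,242), with the black eyepiece at scene (330,308) as its look-alike. I'll check both choices in close crops.

```bash
python3 - <<'E'
import cv2,numpy as np
s=cv2.imread("pics/scene0.png");t=cv2.imread("pics/top0.png")
def crop(i,x,y,w,h,f): return cv2.resize(i[y:y+h,x:x+w],None,fx=f,fy=f,interpolation=cv2.INTER_CUBIC)
cv2.imwrite("pics/c1.png",crop(t,345,185,66,100,6)) 
cv2.imwrite("pics/c2.png",crop(t,210,160,85,80,7)) 
cv2.imwrite("pics/c3.png",crop(s,225,235,85,80,7)) 
cv2.imwrite("pics/c4.png",crop(s,365,195,85,105,5.5)) 
E
```

```text
(no output)
```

View pics/c1.png

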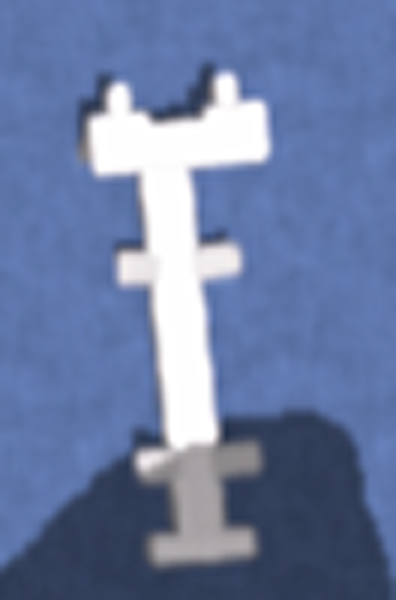

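View pics/c2.png

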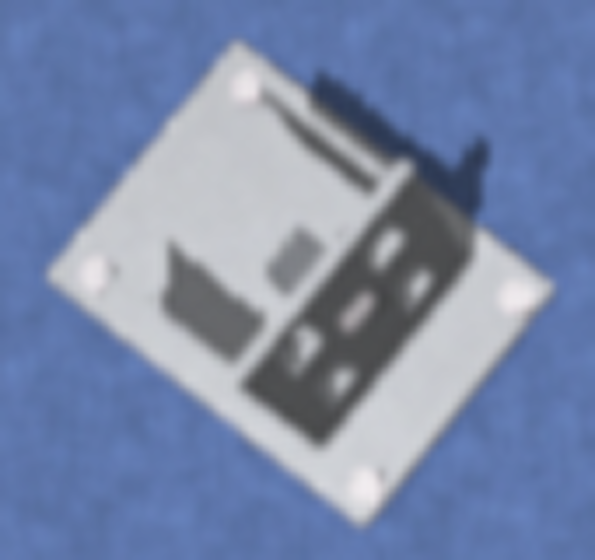

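View pics/c3.png

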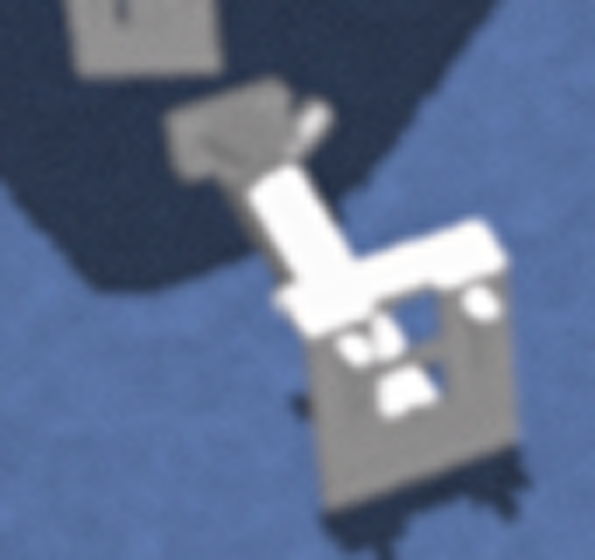

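View pics/c4.png

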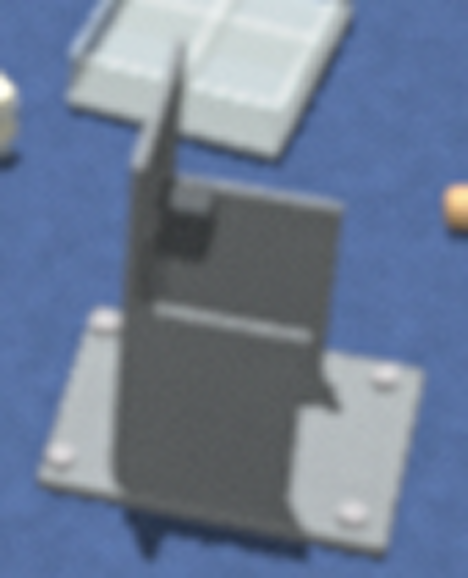

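```bash
cat > h.py <<'E'
import numpy as np,cv2
from scipy.optimize import least_squares
from scipy.spatial.transform import Rotation as R
CAM={"scene":dict(f=585.3162467,c=(328.797,237.719),p=np.array([1.54359834,-0.33439365,1.0362834]),r=[-2.29702641,0.01290958,1.18368261]),
"top":dict(f=453.525628,c=(317.446,231.803),p=np.array([0.45384401,0.03117114,1.18370665]),r=[-3.04239223,0.01833602,-1.58162868])}
def proj(cam,P):
    C=CAM[cam]; q=(np.atleast_2d(P)-C["p"])@R.from_euler("xyz",C["r"]).as_matrix()
    return q[:,:2]/q[:,2:]*C["f"]+np.array(C["c"])
def place(P,x,y,yaw,z=0): return R.from_euler("z",yaw).apply(np.atleast_2d(P))+[x,y,z]
def fit(obs,x0,z=0,extra=None):
    # obs: list (cam, P(mm, or func), px)
    def res(v):
        o=[]
        for cam,P,px in obs:
            P=np.array(P(v) if callable(P) else P)/1e3
            o.append((proj(cam,place(P,*v[:3],z))[0]-px))
        return np.concatenate(o)
    s=least_squares(res,x0,loss="soft_l1"); return s.x,res(s.x).reshape(-1,2)
E
python3 - <<'E'
from h import *
T=lambda x,y,f,ox,oy:(np.array([x,y])+.5)/f-.5+[ox,oy]
t1=lambda x,y:T(x,y,6,345,185); t2=lambda x,y:T(x,y,7,210,160); s3=lambda x,y:T(x,y,7,225,235); s4=lambda x,y:T(x,y,5.5,365,195)
ob=[("top",(100,35,85),t1(88,118)),("top",(78,35,85),t1(95,175)),("top",(78,-35,85),t1(268,160)),("top",(100,-35,85),t1(265,102)),
("top",(-71,22,26),t1(147,540)),("top",(-83,22,26),t1(150,567)),("top",(-83,-22,26),t1(257,553)),("top",(-71,-22,26),t1(254,528)),
("top",(48,25,44),t1(117,250)),("top",(36,25,44),t1(120,287)),("top",(48,-25,44),t1(240,243)),("top",(36,-25,44),t1(243,277)),
("top",(-36,25,44),t1(135,450)),("top",(-48,25,44),t1(138,480)),("top",(-36,-25,44),t1(260,442)),("top",(-48,-25,44),t1(262,472))]
os=[("scene",(100,-35,0),s3(333,505)),("scene",(100,35,0),s3(518,440)),("scene",(100,-35,85),s3(312,335)),("scene",(100,35,85),s3(507,268)),("scene",(78,-35,85),s3(278,297)),("scene",(78,35,85),s3(480,222))]
for o in(ob,os,ob+os):
    v,r=fit(o,[.53,-.095,0]); print("bracket",v,np.degrees(v[2])); print(r.round(1).tolist())
W=lambda x,s,z:(lambda v:(x,s*v[3],z))
ut=[("top",W(125,-1,8),t2(237,40)),("top",W(-30,-1,8),t2(555,288)),("top",W(-30,1,8),t2(362,525)),("top",W(125,1,8),t2(48,272)),
("top",(0,-45,185),t2(413,168)),("top",(0,45,185),t2(245,388)),("top",(0,45,8),t2(320,446)),("top",(0,-45,8),t2(474,258))]
us=[("scene",W(-30,-1,8),s4(40,477)),("scene",W(-30,1,8),s4(100,310)),("scene",W(125,1,8),s4(425,370)),("scene",W(125,-1,8),s4(385,548)),("scene",(0,-45,185),s4(133,168)),("scene",(0,45,185),s4(181,40))]
for o in(ut,us,ut+us):
    v,r=fit(o,[.628,.184,.7,55]); print("upright",v,np.degrees(v[2])); print(r.round(1).tolist())
E
```

```text
bracket [ 0.53229784 -0.09621146  0.07272222] 4.166676073924519
[[0.5, 0.1], [0.2, -0.5], [-0.1, -0.4], [-0.4, 0.4], [0.3, -0.5], [0.2, -0.3], [-0.3, 0.6], [-0.2, 0.0], [0.3, 0.7], [0.3, -0.8], [-0.4, 0.2], [-0.5, -0.8], [0.5, 0.6], [0.4, 0.3], [-0.5, 0.2], [-0.3, -0.0]]
bracket [ 0.53264579 -0.09718193  0.08500574] 4.8704701850422785
[[-0.4, 1.0], [0.2, 0.0], [-0.3, 0.1], [-0.0, -0.5], [0.8, -0.6], [-0.1, 0.1]]
bracket [ 0.53233888 -0.09618976  0.0737589 ] 4.226073849760141
[[0.4, 0.1], [0.1, -0.5], [-0.1, -0.5], [-0.5, 0.3], [0.3, -0.5], [0.3, -0.3], [-0.2, 0.6], [-0.2, 0.0], [0.3, 0.7], [0.2, -0.8], [-0.4, 0.1], [-0.5, -0.8], [0.5, 0.6], [0.4, 0.3], [-0.5, 0.2], [-0.3, -0.0], [-0.5, 0.8], [0.1, 0.1], [-0.5, -0.0], [-0.0, -0.5], [0.8, -0.8], [-0.0, 0.1]]
upright [ 0.6289406   0.18446941  0.89268884 56.82382669] 51.147303075782055
[[-0.1, -0.3], [0.1, -0.1], [0.5, -0.1], [-0.3, -0.1], [0.2, -0.2], [-1.0, -0.3], [0.5, 0.6], [-0.1, 0.7]]
upright [ 0.63009747  0.1854931   0.88834306 57.14526798] 50.89830826329292
[[-0.2, 0.0], [-0.5, -0.3], [0.6, 0.5], [0.5, 0.2], [0.0, -0.0], [-0.3, -0.6]]
upright [ 0.62940684  0.18496723  0.89091651 56.99507495] 51.04575594999281
[[-0.2, -0.5], [-0.1, -0.3], [0.3, -0.2], [-0.5, -0.3], [0.1, -0.4], [-1.3, -0.6], [0.2, 0.4], [-0.2, 0.6], [-0.5, -0.1], [-0.9, -0.3], [0.2, 0.3], [0.3, -0.1], [-0.3, -0.1], [-0.7, -0.7]]
```

The crops confirm the larger bracket, with its flange, tabs and two saddles: bracket at (0.532, -0.096), yaw 4.2°. The upright fits at (0.629, 0.185), yaw 51.0°. Next I move above the spine.

Request:
carry_out --pt "100 0 0 0 0.098" --pt "100 0 0 0 0.098" --pt "100 0 0 0 0.098" --pt "100 2.32 -2.3 0 0" --pt "100 2.32 -2.3 0 0" --pt "100 2.32 -2.3 0 0" --pt "100 2.32 -2.3 0 0" --pt "100 2.32 -2.3 0 0" --pt "100 2.32 -2.3 0 0" --pt "100 2.32 -2.3 0 0" --pt "100 2.32 -2.3 0 0" --pt "100 2.32 -2.3 0 0" --force 80

```text
time: 2.0
eef_pos: [0.3826, -0.2667, 0.2505]
ee_rot: [3.141, -0.0, 0.074]
contact_force: [0.4, -0.7, 0.4]
opening: 0.0852
```

Request:
carry_out --pt "100 2.32 -2.3 0 0" --pt "100 2.32 -2.3 0 0" --pt "100 2.32 -2.3 0 0" --pt "100 2.32 -2.3 0 0" --pt "100 2.32 -2.3 0 0" --pt "100 2.32 -2.3 0 0" --pt "100 2.32 -2.3 0 0" --pt "100 0 0 3 0" --pt "100 0 0 3 0" --pt "100 0 0 3 0" --pt "100 0 0 0 0" --pt "100 0 0 0 0"

```text
time: 3.0
eef_pos: [0.5308, -0.0952, 0.1597]
ee_rot: [-3.14, 0.003, 0.074]
contact_force: [0.5, -0.1, 0.3]
opening: 0.0855
```

```bash
cat >> h.py <<'E'
def go(st,x,y,z,yaw):
    M=R.from_euler("xyz",st["ee_rot"]); p=np.array(st["eef_pos"])
    y0=M.as_euler("xyz")[2]; t=-((yaw-y0+np.pi)%(2*np.pi)-np.pi)
    R1=R.from_euler("xyz",[np.pi,0,yaw])
    d=np.array([x,y,z])-p
    print("pos",p.round(4),"rot",np.round(st["ee_rot"],4),"turn",round(t,4),"shift cm now-axes",(M.inv().apply(d)*100).round(2),"after-turn axes",(R1.inv().apply(d)*100).round(2))
E
python3 - <<'E'
from rig import bot,capture
from h import *
s=bot.get_state(); print(s["time"],s["joints"].round(3),s["opening"],s["contact_force"].round(2))
go(s,.5323,-.0962,.022,.0738)
for n in("scene","top"):
    c=capture(n); cv2.imwrite(f"pics/{n}1.png",c["color"])
# fingertip proj
s=bot.get_state();M=R.from_euler("xyz",s["ee_rot"]).as_matrix()
for n in("scene","top"):
    print(n,proj(n,s["eef_pos"]).round(1), proj(n,s["eef_pos"]+M@[0,0,.019]).round(1))
t=cv2.imread("pics/scene1.png"); cv2.imwrite("pics/c5.png",cv2.resize(t[160:320,190:330],None,fx=4,fy=4,interpolation=cv2.INTER_CUBIC)[:600])
E
```

```text
3.0 [-0.313  0.387 -0.263  0.923 -0.     2.755] 0.0855325740017211 [ 0.45 -0.07  0.27]
pos [ 0.5308 -0.0952  0.1597] rot [-3.1405e+00  2.8000e-03  7.3800e-02] turn -0.0 shift cm now-axes [ 0.18  0.13 13.77] after-turn axes [ 0.14  0.11 13.77]
scene [[263.9 226.4]] [[264.6 232.6]]
top [[381.8 241.1]] [[380.8 241.8]]
```

View pics/c5.png

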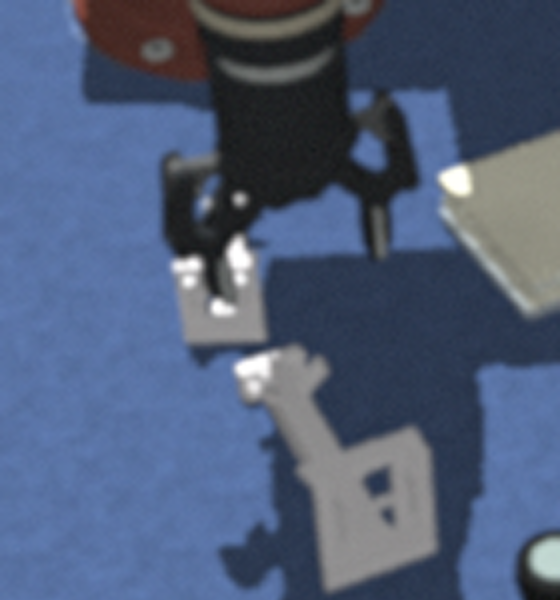

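Request:
carry_out --pt "100 0.14 0.11 2 0" --pt "100 0 0 2.5 0" --pt "100 0 0 2.5 0" --pt "100 0 0 2.5 0" --pt "100 0 0 2 0" --pt "100 0 0 1.2 0" --pt "100 0 0 0.95 0" --pt "100 0 0 0 0" --pt "100 0 0 0 0" --pt "0 0 0 0 0" --pt "0 0 0 0 0" --pt "0 0 0 0 0" --force 80

```text
time: 4.1
eef_pos: [0.534, -0.0968, 0.0248]
ee_rot: [3.141, -0.002, 0.074]
contact_force: [0.3, -0.3, 1.0]
opening: 0.0516
```

Request:
carry_out --pt "0 0 0 0 0" --pt "0 0 0 0 0" --pt "0 0 0 0 0" --pt "0 0 0 0 0" --pt "0 0 0 0 0"

```text
time: 4.52
eef_pos: [0.5337, -0.0966, 0.0244]
ee_rot: [3.141, -0.001, 0.074]
contact_force: [-1.0, 0.7, 5.9]
opening: 0.0183
```

Request:
carry_out --pt "0 0 0 -1 0" --pt "0 0 0 -2 0" --pt "0 0 0 -2.7 0" --pt "0 0 0 -2.7 0" --pt "0 0 0 0 -0.1167" --pt "0 0 0 0 -0.1167" --pt "0 0 0 0 -0.1167" --pt "0 0 0 0 -0.1167" --pt "0 0 0 0 -0.1167" --pt "0 0 0 0 -0.1167" --pt "0 0 0 0 -0.1167" --pt "0 0 0 0 0"

```text
time: 5.52
eef_pos: [0.5332, -0.0965, 0.1083]
ee_rot: [-3.142, 0.0, 0.896]
contact_force: [-0.4, -0.5, -2.0]
opening: 0.0187
```

```bash
python3 - <<'E'
from rig import bot,capture
from h import *
s=bot.get_state(); print(s["time"],s["joints"].round(3),s["opening"],s["contact_force"].round(2))
ux,uy,w=.6294,.185,.891; d=.133-.0014
go(s,ux-d*np.cos(w),uy-d*np.sin(w),.1084,w)
for n in("scene","top"):
    c=capture(n); cv2.imwrite(f"pics/{n}2.png",c["color"])
t=cv2.imread("pics/scene2.png"); cv2.imwrite("pics/c6.png",cv2.resize(t[160:310,200:400],None,fx=4,fy=4,interpolation=cv2.INTER_CUBIC)[:600])
E
```

```text
5.5167 [-0.314  0.443 -0.328  0.8    0.     1.932] 0.018678954757749656 [-0.4  -0.52 -1.97]
pos [ 0.5332 -0.0965  0.1083] rot [-3.1415  0.      0.896 ] turn 0.005 shift cm now-axes [ 1.483e+01 -1.013e+01 -1.000e-02] after-turn axes [ 1.478e+01 -1.021e+01 -1.000e-02]
```

View pics/c6.png

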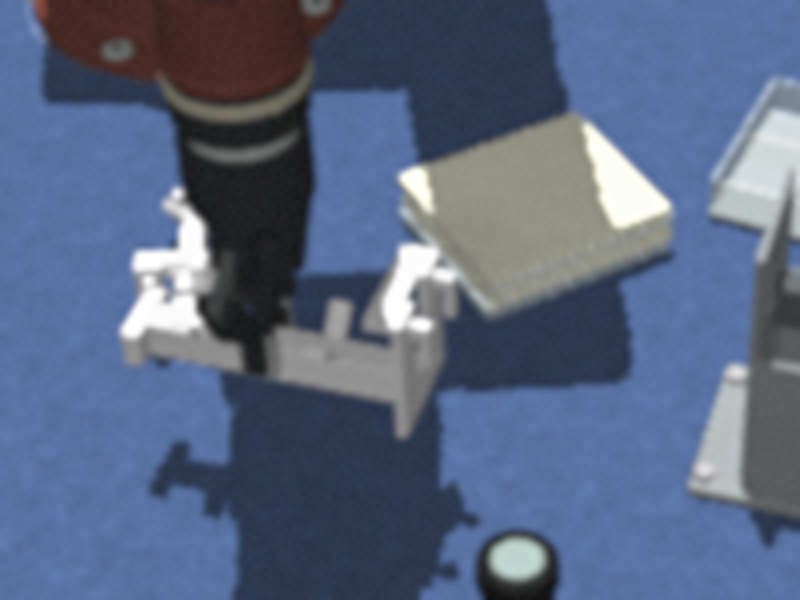

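Request:
carry_out --pt "0 1 -0.7 0 0.005" --pt "0 2 -1.37 0 0" --pt "0 2.5 -1.73 0 0" --pt "0 2.5 -1.73 0 0" --pt "0 2.5 -1.73 0 0" --pt "0 2.3 -1.6 0 0" --pt "0 1.5 -1 0 0" --pt "0 0.48 -0.35 0 0" --pt "0 0 0 0 0" --pt "0 0 0 0 0"

```text
time: 6.45
eef_pos: [0.5476, 0.0821, 0.1078]
ee_rot: [3.141, 0.001, 0.884]
contact_force: [1.3, -0.9, -2.1]
opening: 0.0182
```

```bash
python3 - <<'E'
from rig import bot,capture
from h import *
s=bot.get_state(); print(s["time"],s["joints"].round(3),s["opening"],s["contact_force"].round(2))
ux,uy,w=.6294,.185,.891; d=.133-.0014
go(s,ux-d*np.cos(w),uy-d*np.sin(w),.1084,w)
for n in("scene","top"):
    c=capture(n); cv2.imwrite(f"pics/{n}3.png",c["color"])
t=cv2.imread("pics/scene3.png"); cv2.imwrite("pics/c7.png",cv2.resize(t[180:300,305:445],None,fx=5,fy=5,interpolation=cv2.INTER_CUBIC)[:600])
t=cv2.imread("pics/top3.png"); cv2.imwrite("pics/c8.png",cv2.resize(t[140:260,205:365],None,fx=5,fy=5,interpolation=cv2.INTER_CUBIC)[:600])
E
```

```text
6.45 [ 0.017  0.464 -0.295  0.813 -0.     2.274] 0.0181526833051735 [ 1.34 -0.93 -2.09]
pos [0.5476 0.0821 0.1078] rot [3.1415e+00 5.0000e-04 8.8430e-01] turn -0.0067 shift cm now-axes [-0.02 -0.1  -0.06] after-turn axes [-0.02 -0.1  -0.06]
```

View pics/c7.png

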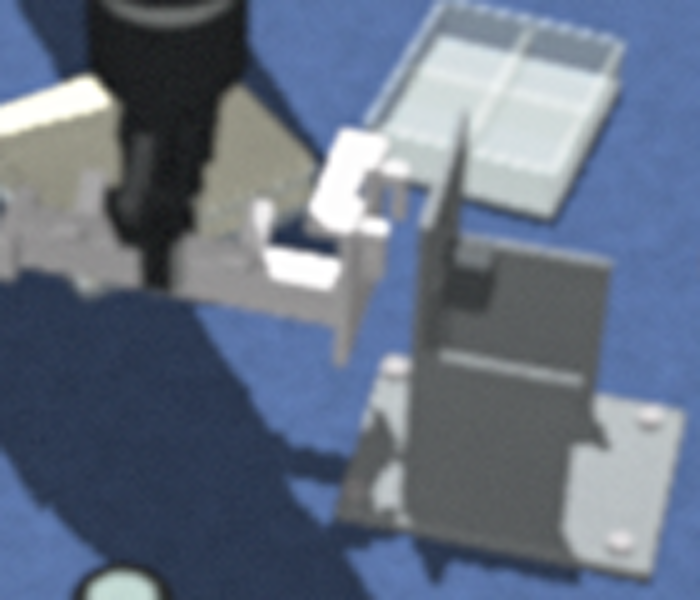

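View pics/c8.png

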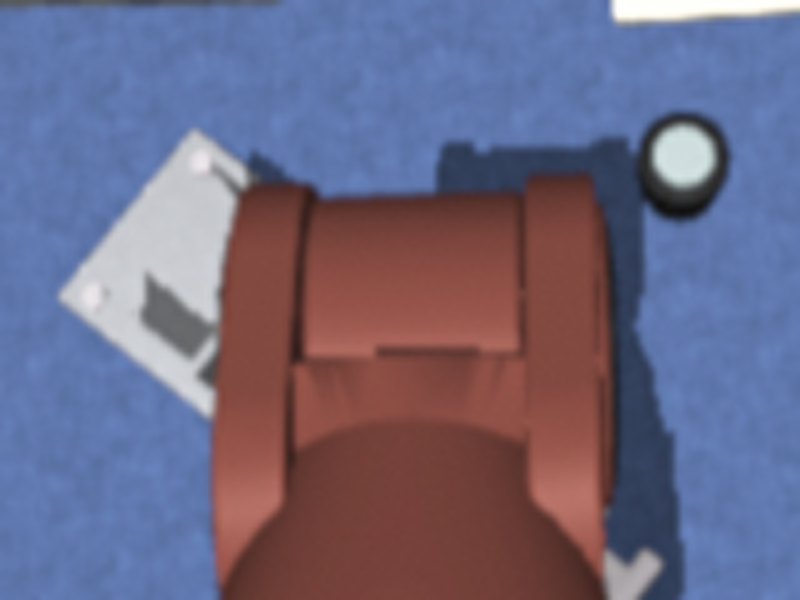

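```bash
cat >> h.py <<'E'
def loop(P,closed=True): return np.array(P,float)
BR=[[(78,-35,85),(78,35,85),(100,35,85),(100,-35,85)],[(100,-35,0),(100,35,0),(100,35,85),(100,-35,85)],[(94,-35,0),(100,-35,0),(100,-35,85),(94,-35,85)],
[(-83,-22,26),(-71,-22,26),(-71,22,26),(-83,22,26)],[(-83,-10,0),(94,-10,0),(94,-10,26),(-83,-10,26)]]
for s in(-22,22): BR.append([(100,s-3.5,79),(113,s-3.5,79),(113,s-3.5,50),(107,s-3.5,50),(107,s-3.5,70),(100,s-3.5,70)]); BR.append([(113,s-3.5,79),(113,s+3.5,79),(113,s+3.5,50),(113,s-3.5,50)])
UP=[[(0,-45,8),(0,45,8),(0,45,185),(0,-45,185)],[(5,-45,8),(5,45,8),(5,45,185),(5,-45,185)],[(-30,-57,8),(125,-57,8),(125,57,8),(-30,57,8)]]
for s in(-22,22): UP.append([(0,s-7,130),(0,s+7,130),(0,s+7,167),(0,s-7,167)])
def overlay(src,cam,ox,oy,w,h,f,items,out):
    im=cv2.resize(cv2.imread(src)[oy:oy+h,ox:ox+w],None,fx=f,fy=f,interpolation=cv2.INTER_CUBIC)
    for polys,pose,col in items:
        for P in polys:
            q=proj(cam,place(np.array(P)/1e3,*pose)); q=((q-[ox,oy]+.5)*f-.5)
            cv2.polylines(im,[np.round(q*16).astype(np.int32)],True,col,1,cv2.LINE_AA,4)
    cv2.imwrite(out,im[:600,:800])
E
python3 - <<'E'
from h import *
U=(.6294,.185,.891)
b=(.5476-.0014*np.cos(.884),.0821-.0014*np.sin(.884),.884,.0834)
overlay("pics/scene3.png","scene",340,190,90,90,6.6,[(BR,b,(0,255,255)),(UP,U,(0,255,0))],"pics/c9.png")
E
```

```text
(no output)
```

View pics/c9.png

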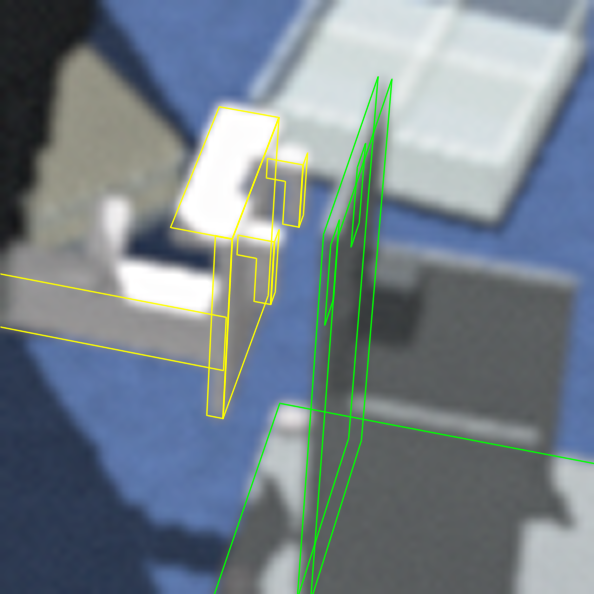

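Request:
carry_out --pt "0 0 -0.08 -0.06 -0.006" --pt "0 0.6 0 0 0" --pt "0 0.7 0 0 0" --pt "0 0.7 0 0 0" --pt "0 0.5 0 0 0" --pt "0 0.3 0 0 0" --pt "0 0 0 0 0"

```text
time: 7.13
eef_pos: [0.5652, 0.1055, 0.1083]
ee_rot: [3.141, -0.0, 0.892]
contact_force: [-0.1, 0.0, -1.6]
opening: 0.0185
```

```bash
python3 - <<'E'
from rig import bot,capture
from h import *
s=bot.get_state(); print(s["time"],s["opening"],s["contact_force"].round(2),s["wrist_torque"].round(2))
ux,uy,w=.6294,.185,.891; d=.1-.0014
go(s,ux-d*np.cos(w),uy-d*np.sin(w),.1084,w)
c=capture("scene"); cv2.imwrite(f"pics/scene4.png",c["color"])
p=s["eef_pos"];y=s["ee_rot"][2]
overlay("pics/scene4.png","scene",340,190,90,90,6.6,[(BR,(p[0]-.0014*np.cos(y),p[1]-.0014*np.sin(y),y,p[2]-.0244),(0,255,255)),(UP[3:],(ux,uy,w),(0,255,0))],"pics/c10.png")
E
```

```text
7.1333 0.01850583017398311 [-0.08  0.02 -1.56] [-0.03 -0.02  0.03]
pos [0.5652 0.1055 0.1083] rot [ 3.1415e+00 -2.0000e-04  8.9240e-01] turn 0.0014 shift cm now-axes [ 0.36  0.   -0.01] after-turn axes [ 0.36 -0.   -0.01]
```

View pics/c10.png

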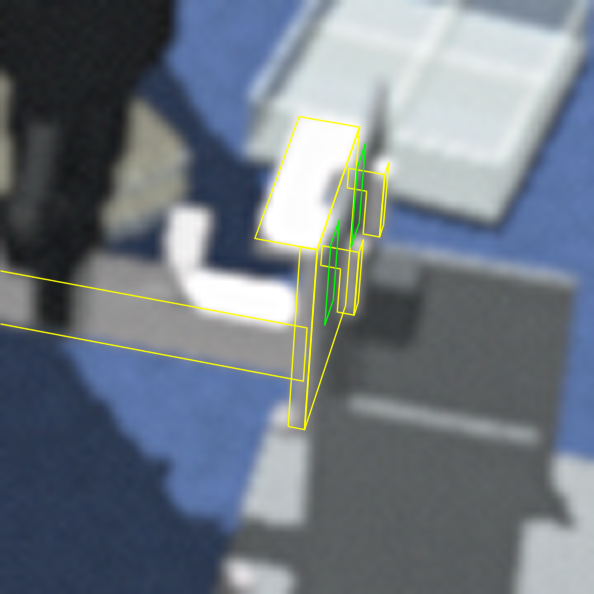

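Request:
carry_out --pt "0 0.2 0 0 0.001" --pt "0 0.15 0 0 0" --pt "0 0.1 0 0 0" --pt "0 0 0 0 0"

```text
time: 7.52
eef_pos: [0.5667, 0.1073, 0.1082]
ee_rot: [3.142, 0.003, 0.89]
contact_force: [-2.7, -5.8, -0.7]
opening: 0.0182
```

Request:
carry_out --pt "0 -0.15 0 0 0" --pt "0 0 0 0.4 0" --pt "0 0 0 0.4 0" --pt "0 0 0 0.3 0" --pt "0 0 0 0.2 0" --pt "0 0 0 0 0"

```text
time: 8.02
eef_pos: [0.5664, 0.1071, 0.095]
ee_rot: [-3.141, 0.0, 0.891]
contact_force: [-1.6, -1.4, 0.8]
opening: 0.0183
```

```bash
python3 - <<'E'
from rig import bot,capture
from h import *
s=bot.get_state(); print(s["time"],s["opening"],s["contact_force"].round(2),s["wrist_torque"].round(2))
ux,uy,w=.6294,.185,.891; d=.1-.0014
go(s,ux-d*np.cos(w),uy-d*np.sin(w),.0844,w)
c=capture("scene"); cv2.imwrite(f"pics/scene5.png",c["color"])
p=s["eef_pos"];y=s["ee_rot"][2]
overlay("pics/scene5.png","scene",340,190,90,90,6.6,[(BR,(p[0]-.0014*np.cos(y),p[1]-.0014*np.sin(y),y,p[2]-.0244),(0,255,255))],"pics/c11.png")
E
```

```text
8.0167 0.018347648983144116 [-1.63 -1.45  0.77] [-0.13  0.12  0.01]
pos [0.5664 0.1071 0.095 ] rot [-3.1413e+00  4.0000e-04  8.9060e-01] turn -0.0004 shift cm now-axes [0.16 0.   1.06] after-turn axes [0.16 0.   1.06]
```

View pics/c11.png

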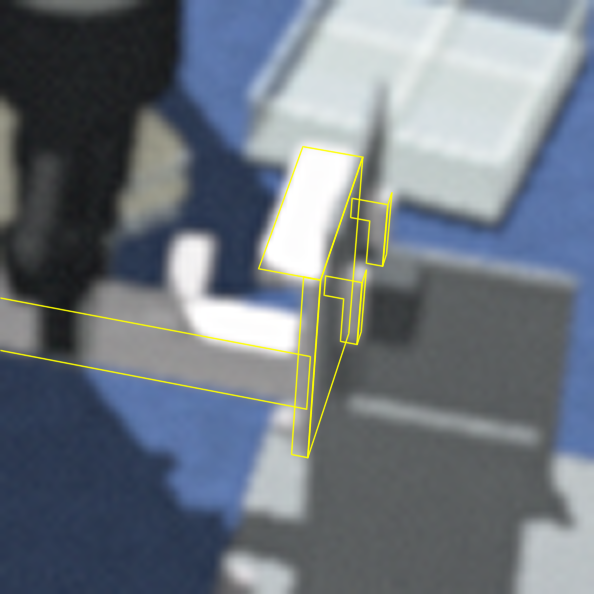

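Request:
carry_out --pt "0 0 0 0.1 0" --pt "0 0 0 0.1 0" --pt "0 0 0 0.1 0" --pt "0 0 0 0 0"

```text
time: 8.4
eef_pos: [0.5666, 0.1071, 0.0925]
ee_rot: [3.141, -0.0, 0.891]
contact_force: [-2.7, -4.1, 2.8]
opening: 0.0186
```

Request:
carry_out --pt "0 0 0 0.15 0" --pt "0 0 0 0.15 0" --pt "0 0 0 0.1 0" --pt "0 0 0 0 0"

```text
time: 8.73
eef_pos: [0.5661, 0.1069, 0.0878]
ee_rot: [-3.141, 0.001, 0.89]
contact_force: [-1.3, -3.5, -2.0]
opening: 0.018
```

Request:
carry_out --pt "0 0 0 0.15 0" --pt "0 0 0 0.15 0" --pt "0 0 0 0.15 0" --pt "0 0 0 0.1 0" --pt "0 0 0 0 0"

```text
time: 9.15
eef_pos: [0.5664, 0.1071, 0.0827]
ee_rot: [-3.141, 0.0, 0.891]
contact_force: [-3.2, -3.9, -0.3]
opening: 0.0184
```

Request:
carry_out --pt "0 0 0 0.1 0" --pt "0 0 0 0.1 0" --pt "0 0 0 0 0"

```text
time: 9.4
eef_pos: [0.5665, 0.1069, 0.0814]
ee_rot: [3.141, 0.0, 0.891]
contact_force: [-6.6, -5.5, 6.9]
opening: 0.0184
```

```bash
python3 - <<'E'
from rig import bot,capture,models
from h import *
s=bot.get_state(); print(s["time"],s["opening"],s["contact_force"].round(2),s["wrist_torque"].round(2),s["eef_pos"])
ux,uy,w=.6294,.185,.891
c=capture("scene"); cv2.imwrite(f"pics/scene6.png",c["color"])
for t in("bracket","tabs","press"): print(t,[(np.round(d["centre"],4),round(d["confidence"],2)) for d in models.landmark_of("scene",t)])
b=(ux-.1*np.cos(w),uy-.1*np.sin(w),w,.06)
overlay("pics/scene6.png","scene",340,190,90,90,6.6,[(BR,b,(0,255,255))],"pics/c12.png")
E
```

```text
9.4 0.0183934774701761 [-6.6  -5.48  6.89] [-0.53  0.73  0.12] [0.56647605 0.10692528 0.08142292]
bracket [(array([0.5642, 0.1056, 0.057 ]), 0.9), (array([ 0.3285, -0.0933,  0.0029]), 0.77)]
tabs [(array([ 0.3981, -0.1175,  0.0535]), 0.88), (array([0.6309, 0.1812, 0.1322]), 0.57), (array([ 0.5336, -0.4133,  0.065 ]), 0.36)]
press [(array([0.6207, 0.1663, 0.14  ]), 0.74), (array([ 0.3958, -0.1163,  0.0644]), 0.61)]
```

View pics/c12.png

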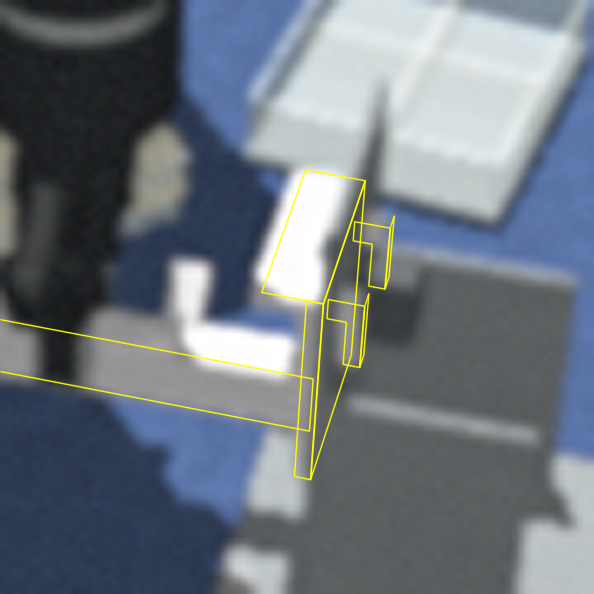

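Request:
carry_out --pt "0 -0.1 0 -0.1 0" --pt "60 0 0 0 0" --pt "60 0 0 0 0" --pt "60 0 0 0 0" --pt "60 0 0 0 0" --pt "60 0 0 -1.5 0" --pt "60 0 0 -3 0" --pt "60 0 0 -3.5 0" --pt "0 0 0 -3.5 0" --pt "0 0 0 -3 0" --pt "0 0 0 0 0" --pt "0 0 0 0 0"

```text
time: 10.6
eef_pos: [0.5672, 0.1066, 0.2287]
ee_rot: [3.139, -0.003, 0.891]
contact_force: [0.4, 0.1, -0.2]
opening: 0.0028
```

```bash
python3 - <<'E'
from rig import bot,capture,models
from h import *
s=bot.get_state(); print(s["time"],s["opening"],s["contact_force"].round(2),s["wrist_torque"].round(2),s["eef_pos"])
ux,uy,w=.6294,.185,.891
d=.018; go(s,ux-d*np.cos(w),uy-d*np.sin(w),.170,w)
c=capture("scene"); cv2.imwrite(f"pics/scene7.png",c["color"])
b=(ux-.1*np.cos(w),uy-.1*np.sin(w),w,.06)
overlay("pics/scene7.png","scene",310,180,130,100,6,[(BR,b,(0,255,255))],"pics/c13.png")
E
```

```text
10.6 0.002806036786282625 [ 0.39  0.12 -0.22] [ 0.06 -0.01  0.03] [0.56715626 0.1066239  0.22865235]
pos [0.5672 0.1066 0.2287] rot [ 3.1388e+00 -2.8000e-03  8.9080e-01] turn -0.0002 shift cm now-axes [ 8.19 -0.1   5.89] after-turn axes [ 8.21 -0.09  5.87]
```

View pics/c13.png

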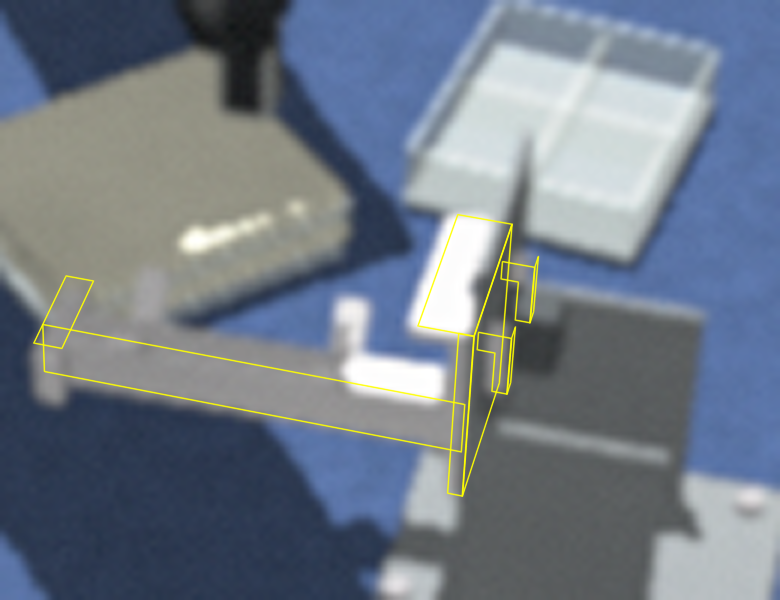

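Request:
carry_out --pt "0 2 -0.1 0 0" --pt "0 3 0 0 0" --pt "0 2.2 0 0 0" --pt "0 1 0 1 0" --pt "0 0 0 2.5 0" --pt "0 0 0 1.5 0" --pt "0 0 0 0.5 0" --pt "0 0 0 0 0" --force 60

```text
time: 11.32
eef_pos: [0.6148, 0.1703, 0.169]
ee_rot: [-3.138, 0.004, 0.891]
contact_force: [0.0, -0.6, 0.8]
opening: 0.0
```

Request:
carry_out --pt "0 0 0 0.3 0" --pt "0 0 0 0.3 0" --pt "0 0 0 0.2 0" --pt "0 0 0 0 0"

```text
time: 11.65
eef_pos: [0.6168, 0.1706, 0.1641]
ee_rot: [3.141, -0.0, 0.891]
contact_force: [-0.1, 0.5, -0.6]
opening: -0.0001
```

Request:
carry_out --pt "0 0 0 0.2 0" --pt "0 0 0 0.2 0" --pt "0 0 0 0 0"

```text
time: 11.9
eef_pos: [0.6171, 0.1707, 0.1632]
ee_rot: [3.139, -0.002, 0.891]
contact_force: [-8.5, -2.3, 23.6]
opening: 0.0001
```

Request:
carry_out --pt "0 0 0 -1 0" --pt "0 0 0 -3 0" --pt "0 0 0 -3 0" --pt "50 -4 0 0 0" --pt "50 -4 0 0 0" --pt "50 -4 0 0 0" --pt "50 -4 0 0 0" --pt "50 -4 0 0 0" --pt "50 -4 0 0 0" --pt "50 0 3 0 0" --pt "50 0 4 0 0" --pt "50 0 4 0 0" --force 20

```text
time: 12.9
eef_pos: [0.5517, -0.0863, 0.2312]
ee_rot: [3.14, -0.001, 0.89]
contact_force: [1.4, -0.2, 1.0]
opening: 0.043
```

```bash
python3 - <<'E'
from rig import bot,capture,models
from h import *
s=bot.get_state(); print(s["time"],s["opening"],s["joints"].round(2),s["eef_pos"])
for n in("scene","top"):
    c=capture(n); cv2.imwrite(f"pics/{n}8.png",c["color"])
    for t in("tube","tube_mid","bracket","mug","jar"): print(n,t,[(np.round(d["centre"],4),round(d["confidence"],2)) for d in models.landmark_of(n,t)])
s=cv2.imread("pics/scene8.png");t=cv2.imread("pics/top8.png")
def crop(i,x,y,w,h,f): return cv2.resize(i[y:y+h,x:x+w],None,fx=f,fy=f,interpolation=cv2.INTER_CUBIC)
a=crop(s,110,255,50,75,8);b=crop(t,485,225,50,75,8)
cv2.imwrite("pics/c14.png",np.hstack([a,b])[:600,:800])
U=(.6294,.185,.891); b=(U[0]-.1*np.cos(.891),U[1]-.1*np.sin(.891),.891,.06)
overlay("pics/scene8.png","scene",310,180,130,100,6,[],"pics/c15.png")
overlay("pics/top8.png","top",210,150,130,100,6,[(BR[:1]+BR[3:4],b,(0,255,255))],"pics/c16.png")
E
```

```text
12.9 0.04296140016789341 [-0.29  0.36 -0.1   1.11  0.    1.97] [ 0.55173577 -0.08632119  0.23119321]
scene tube [(array([ 0.5349, -0.4149,  0.0006]), 0.78), (array([0.6162, 0.1667, 0.1411]), 0.27)]
scene tube_mid [(array([ 0.533 , -0.4134,  0.0676]), 0.97), (array([ 0.3828,  0.137 , -0.0009]), 0.42)]
scene bracket [(array([0.5655, 0.105 , 0.054 ]), 0.83), (array([ 0.3308, -0.0907,  0.0015]), 0.57)]
scene mug [(array([ 0.6859, -0.3685,  0.003 ]), 0.76)]
scene jar [(array([ 0.3239, -0.3002, -0.0005]), 0.82)]
top tube [(array([ 0.5309, -0.4117,  0.001 ]), 0.9), (array([0.3881, 0.1334, 0.0015]), 0.64), (array([0.5669, 0.1033, 0.0843]), 0.51)]
top tube_mid [(array([ 0.5335, -0.4185,  0.0678]), 0.56)]
top bracket []
top mug [(array([ 0.6906, -0.3715, -0.0008]), 0.9)]
top jar [(array([0.6374, 0.19  , 0.1117]), 0.69), (array([ 0.3221, -0.2975,  0.0007]), 0.61)]
```

View pics/c14.png

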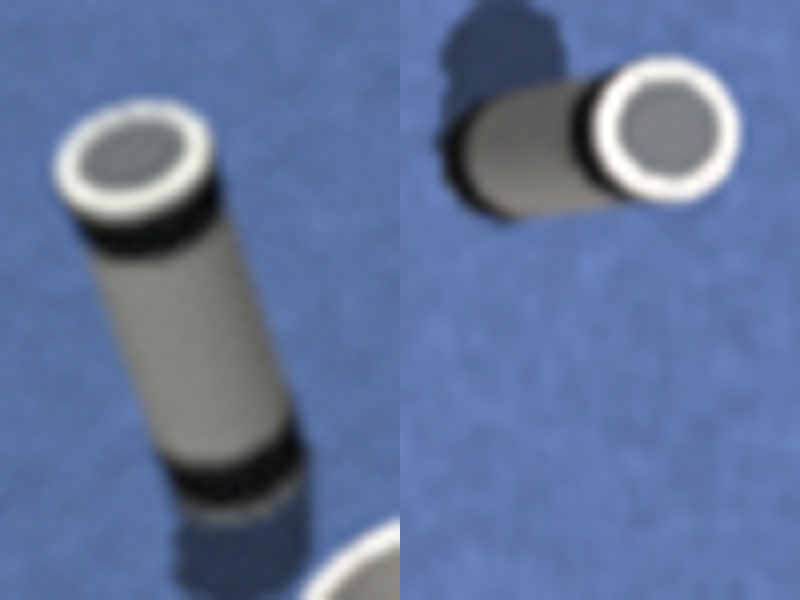

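View pics/c15.png

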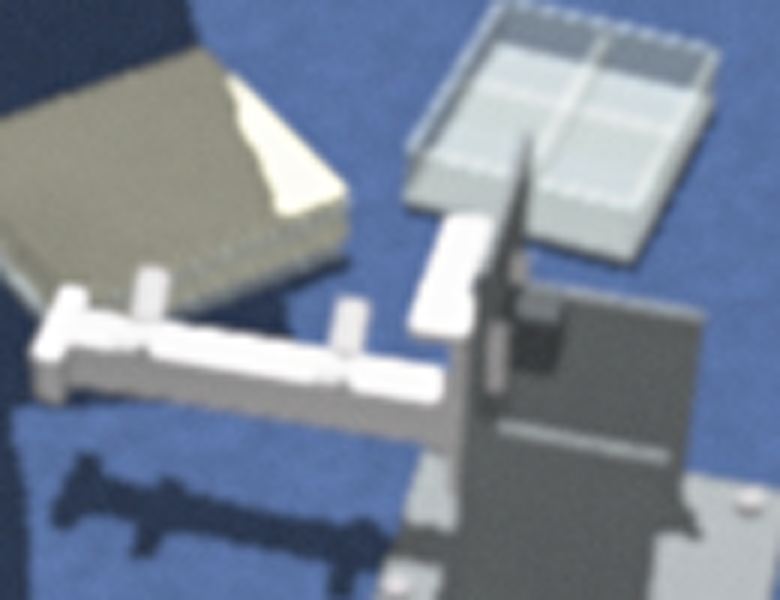

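View pics/c16.png

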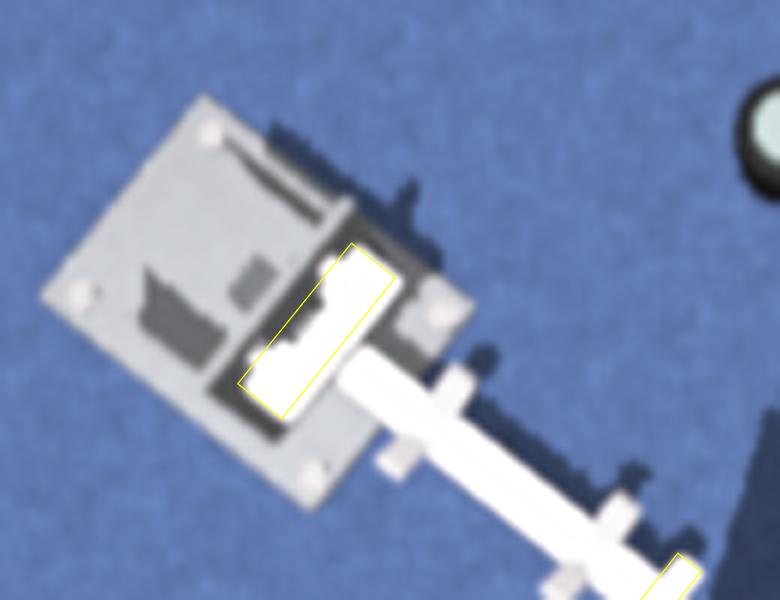

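View pics/top8.png

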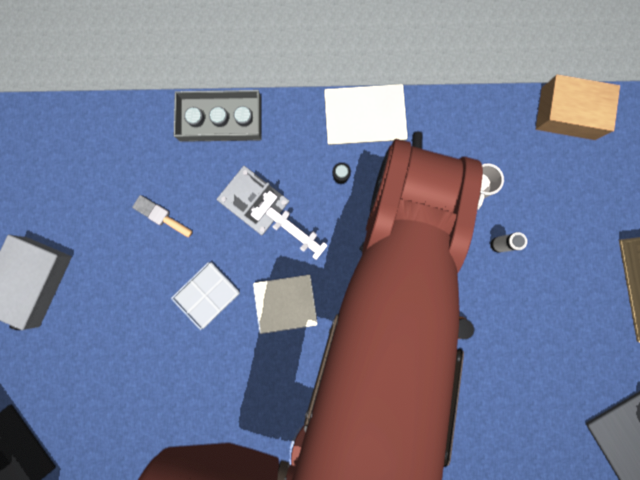

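```bash
python3 - <<'E'
from h import *
T=lambda x,y,f,ox,oy:(np.array([x,y])+.5)/f-.5+[ox,oy]
t8=lambda x,y:T(x,y,8,485,225); s8=lambda x,y:T(x,y,8,110,255)
o1=[("top",(0,0,130),t8(267,130))]; o2=[("scene",(0,0,130),s8(136,160))]
for o in(o1,o2,o1+o2):
    s=least_squares(lambda v:np.concatenate([proj(c,np.array(P)/1e3+[v[0],v[1],0])[0]-px for c,P,px in o]),[.53,-.41]); print(s.x,s.fun.round(2))
# bracket hung
t6=lambda x,y:T(x,y,6,210,150); s6=lambda x,y:T(x,y,6,310,180)
ob=[("top",(78,-35,85),t6(402,281)),("top",(78,35,85),t6(291,422)),("top",(100,35,85),t6(240,385)),("top",(100,-35,85),t6(355,243)),
("top",(48,-25,44),t6(452,364)),("top",(36,-25,44),t6(477,384)),("top",(48,25,44),t6(377,461)),("top",(36,25,44),t6(400,483)),
("top",(-36,-25,44),t6(618,490)),("top",(-48,-25,44),t6(640,507)),("top",(-36,25,44),t6(542,587))]
os=[("scene",(78,-35,85),s6(409,330)),("scene",(78,35,85),s6(445,213)),("scene",(-83,-22,26),s6(33,357))]
for o in(ob,ob+os):
    v,r=fit(o,[.566,.107,.89],z=.06); print(v,r.round(1).tolist())
E
```

```text
[ 0.53213955 -0.4139611 ] [-0.  0.]
[ 0.53349935 -0.41383391] [0. 0.]
[ 0.53258863 -0.41391811] [-0.03 -0.19 -0.1  -0.26]
[0.5657084  0.1048983  0.89838656] [[-0.4, -0.2], [-0.7, -0.0], [0.4, 0.4], [0.0, 0.5], [0.3, -0.2], [0.0, -0.5], [-0.1, -0.1], [-0.0, -0.7], [0.1, 0.1], [0.4, 0.3], [-0.1, 0.4]]
[0.56595008 0.10463983 0.90145926] [[-0.4, -0.2], [-0.6, -0.0], [0.5, 0.4], [0.0, 0.4], [0.3, -0.3], [0.1, -0.6], [-0.0, -0.1], [0.1, -0.7], [0.2, -0.1], [0.5, 0.1], [0.1, 0.3], [0.5, -0.8], [0.9, 0.1], [-1.0, -2.0]]
```

Request:
carry_out --pt "90 0 0 0 0.111" --pt "90 0 0 0 0.111" --pt "90 0 0 0 0.111" --pt "90 0 0 0 0.111" --pt "90 0 0 0 0.111" --pt "90 0 0 0 0.111" --pt "90 0 0 0 0.111" --pt "90 0 0 0 0.113" --pt "90 -0.2 3.6 0 0" --pt "90 -0.2 3.6 0 0" --pt "90 -0.2 3.6 0 0" --pt "90 -0.2 3.6 0 0" --force 20

```text
time: 14.5
eef_pos: [0.5432, -0.2301, 0.2302]
ee_rot: [3.141, -0.0, 0.002]
contact_force: [1.7, -0.3, -0.1]
opening: 0.0769
```

Request:
carry_out --pt "90 -0.2 3.6 0 0" --pt "90 -0.2 3.6 0 0" --pt "90 -0.2 3.6 0 0" --pt "90 -0.2 3.6 0 0" --pt "90 -0.3 3 0 0" --pt "90 0 0.9 0 0" --pt "90 0 0 0 0" --pt "90 0 0 0 0"

```text
time: 15.17
eef_pos: [0.5324, -0.4115, 0.2296]
ee_rot: [-3.141, 0.0, 0.0]
contact_force: [0.4, 1.1, 0.2]
opening: 0.077
```

```bash
python3 - <<'E'
from rig import bot,capture,models
from h import *
s=bot.get_state(); print(s["time"],s["opening"],s["joints"].round(2))
go(s,.5326,-.4139,.105,0)
E
```

```text
15.1667 0.0769542612552876 [-0.77  0.59  0.27  1.25  0.    2.37]
pos [ 0.5324 -0.4115  0.2296] rot [-3.1407e+00  3.0000e-04  3.0000e-04] turn 0.0003 shift cm now-axes [ 0.02  0.25 12.46] after-turn axes [ 0.02  0.24 12.46]
```

Request:
carry_out --pt "90 0 0.2 2 0" --pt "90 0 0 2.5 0" --pt "90 0 0 2.5 0" --pt "90 0 0 2.5 0" --pt "90 0 0 2 0" --pt "90 0 0 0.9 0" --pt "90 0 0 0 0" --pt "0 0 0 0 0" --pt "0 0 0 0 0" --pt "0 0 0 0 0" --pt "0 0 0 0 0" --pt "0 0 0 0 0" --force 20

```text
time: 16.17
eef_pos: [0.5334, -0.4147, 0.1077]
ee_rot: [3.14, -0.002, 0.001]
contact_force: [-0.5, -0.0, 7.3]
opening: 0.039
```

```bash
python3 - <<'E'
from rig import bot,capture,models
from h import *
s=bot.get_state(); print(s["time"],s["opening"],s["contact_force"].round(2),s["eef_pos"].round(4))
c=capture("scene"); cv2.imwrite(f"pics/scene9.png",c["color"])
overlay("pics/scene9.png","scene",80,215,110,120,5,[],"pics/c17.png")
E
```

```text
16.1667 0.0390096254770113 [-0.49 -0.05  7.26] [ 0.5334 -0.4147  0.1077]
```

View pics/c17.png

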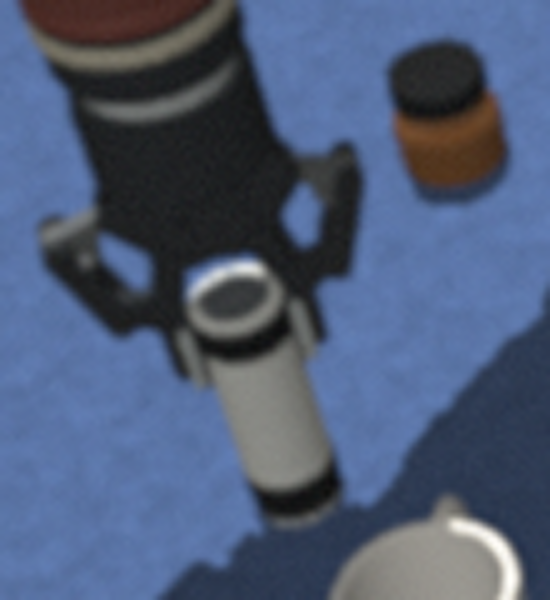

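Request:
carry_out --pt "0 -0.93 0 0 0" --pt "0 -0.94 0 0 0" --pt "0 -0.94 0 0 0" --pt "0 -0.93 0 0.05 0" --pt "0 0 0 0 0"

```text
time: 16.63
eef_pos: [0.494, -0.4146, 0.1063]
ee_rot: [3.141, -0.0, -0.0]
contact_force: [0.1, -0.6, 8.1]
opening: 0.0394
```

```bash
python3 - <<'E'
from rig import bot,capture,models
from h import *
s=bot.get_state(); print(s["time"],s["opening"],s["contact_force"].round(2),s["eef_pos"].round(4))
c=capture("scene"); cv2.imwrite(f"pics/scene10.png",c["color"])
overlay("pics/scene10.png","scene",80,215,110,120,5,[],"pics/c18.png")
E
```

```text
16.6333 0.0394331469920752 [ 0.08 -0.59  8.11] [ 0.494  -0.4146  0.1063]
```

View pics/c18.png

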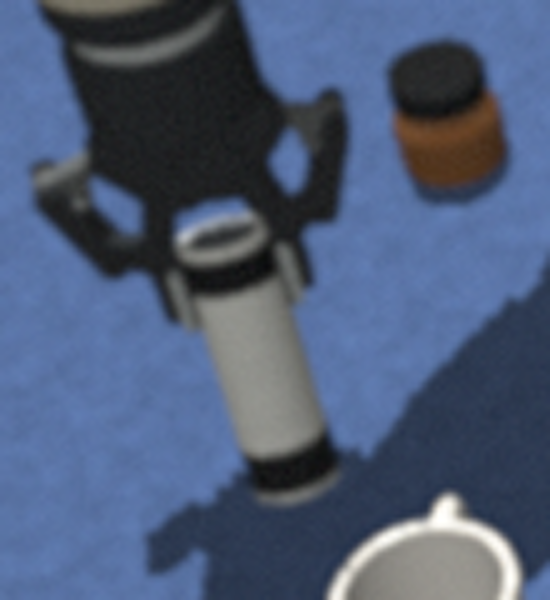

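Request:
carry_out --pt "0 -0.92 0 0.19 0" --pt "0 -0.9 0 0.27 0" --pt "0 -0.87 0 0.35 0" --pt "0 -0.84 0 0.43 0" --pt "0 -0.8 0 0.5 0" --pt "0 -0.75 0 0.56 0" --pt "0 -0.7 0 0.63 0" --pt "0 0 0 0 0"

```text
time: 17.35
eef_pos: [0.4351, -0.4137, 0.0748]
ee_rot: [-3.14, 0.003, -0.001]
contact_force: [-4.1, -1.4, 4.4]
opening: 0.0397
```

```bash
python3 - <<'E'
from rig import bot,capture,models
from h import *
s=bot.get_state(); print(s["time"],s["opening"],s["contact_force"].round(2),s["eef_pos"].round(4))
c=capture("scene"); cv2.imwrite(f"pics/scene11.png",c["color"])
overlay("pics/scene11.png","scene",80,215,110,120,5,[],"pics/c19.png")
E
```

```text
17.35 0.03973732164566443 [-4.08 -1.41  4.36] [ 0.4351 -0.4137  0.0748]
```

View pics/c19.png

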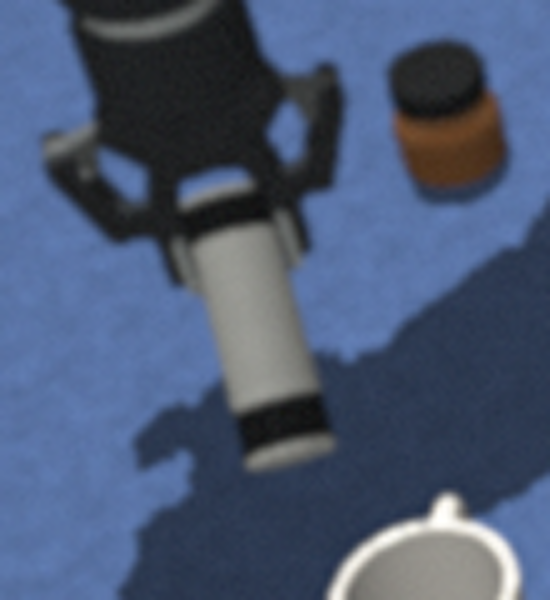

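Request:
carry_out --pt "0 -0.64 0 0.66 0" --pt "0 -0.58 0 0.72 0" --pt "0 -0.51 0 0.78 0" --pt "0 -0.44 0 0.82 0" --pt "0 -0.37 0 0.85 0" --pt "0 -0.29 0 0.85 0" --pt "0 -0.15 0 0.4 0" --pt "0 0 0 0 0"

```text
time: 18.07
eef_pos: [0.4068, -0.4134, 0.0239]
ee_rot: [-3.14, 0.001, 0.0]
contact_force: [-0.5, -0.5, 0.3]
opening: 0.0394
```

```bash
python3 - <<'E'
from rig import bot,capture,models
from h import *
s=bot.get_state(); print(s["time"],s["opening"],s["contact_force"].round(2),s["eef_pos"].round(4))
c=capture("scene"); cv2.imwrite(f"pics/scene12.png",c["color"])
overlay("pics/scene12.png","scene",80,215,110,120,5,[],"pics/c20.png")
E
```

```text
18.0667 0.03935677913441123 [-0.49 -0.53  0.27] [ 0.4068 -0.4134  0.0239]
```

View pics/c20.png

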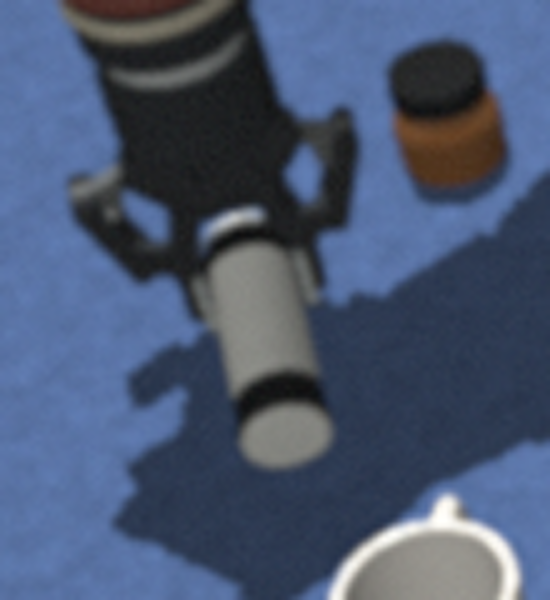

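Request:
carry_out --pt "0 -0.05 0 0.2 0" --pt "0 0 0 0 0" --pt "56 0 0 0 0" --pt "56 0 0 0 0" --pt "56 0 0 0 0"

```text
time: 18.53
eef_pos: [0.4073, -0.4143, 0.0236]
ee_rot: [3.141, -0.0, 0.001]
contact_force: [0.3, -0.4, 0.6]
opening: 0.0479
```

```bash
python3 - <<'E'
from rig import bot,capture,models
from h import *
s=bot.get_state(); print(s["time"],s["opening"],s["contact_force"].round(2),s["eef_pos"].round(4))
c=capture("scene"); cv2.imwrite(f"pics/scene13.png",c["color"])
print([(np.round(d["centre"],4),round(d["confidence"],2)) for d in models.landmark_of("scene","tube_mid")],[(np.round(d["centre"],4),round(d["confidence"],2)) for d in models.landmark_of("scene","tube")])
Y=-.414
def ring(x,zc=.02): 
    a=np.linspace(0,2*np.pi,40); return np.c_[np.full(40,x),Y+.02*np.cos(a),zc+.02*np.sin(a)]*1e3
overlay("pics/scene13.png","scene",80,215,110,120,5,[([ring(.5126),ring(.3826)],(0,0,0),(0,255,255))],"pics/c21.png")
E
```

```text
18.5333 0.047947121545388195 [ 0.25 -0.38  0.6 ] [ 0.4073 -0.4143  0.0236]
[(array([ 7.131e-01, -1.410e-02,  4.000e-04]), 0.74), (array([ 0.4511, -0.4126,  0.0234]), 0.65), (array([ 0.7481, -0.2111,  0.0029]), 0.48)] [(array([ 0.513 , -0.419 ,  0.0203]), 0.76), (array([0.633 , 0.1936, 0.1071]), 0.66), (array([ 0.6842, -0.3689,  0.0041]), 0.37)]
```

View pics/c21.png

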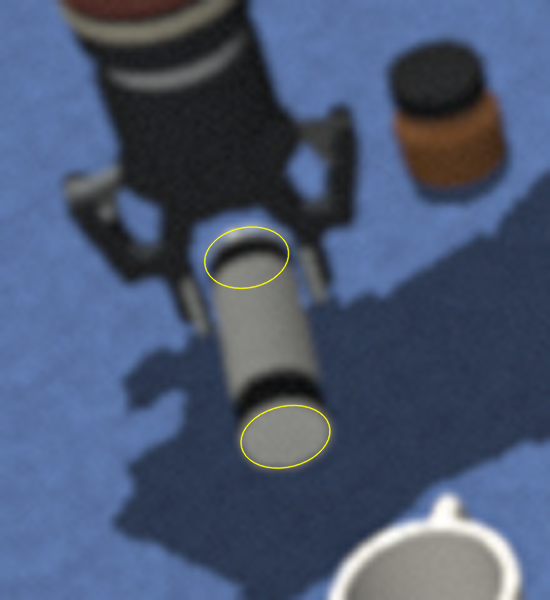

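Request:
carry_out --pt "56 1 0 0 0" --pt "56 1.5 0 0 0" --pt "56 1.1 0 0 0" --pt "56 0.43 0 0 0" --pt "56 0 0 0 0" --pt "0 0 0 0 0" --pt "0 0 0 0 0" --pt "0 0 0 0 0" --pt "0 0 0 0 0" --force 50

```text
time: 19.43
eef_pos: [0.4472, -0.4139, 0.0234]
ee_rot: [-3.141, -0.0, 0.0]
contact_force: [1.6, 1.7, 1.9]
opening: 0.0385
```

Request:
carry_out --pt "0 0 0 0 0" --pt "0 0 0 -1 0" --pt "0 0 0 -2.5 0" --pt "0 0 0 -3 0" --pt "0 0 0 -3 0" --pt "0 0 0 -3 0" --pt "0 0 0 -3 0" --pt "0 0 0 -1.5 0" --pt "0 0 0 0 0"

```text
time: 20.18
eef_pos: [0.4482, -0.4157, 0.1976]
ee_rot: [3.137, -0.003, 0.0]
contact_force: [0.4, -0.4, -2.1]
opening: 0.0383
```

```bash
python3 - <<'E'
from rig import bot,capture,models
from h import *
s=bot.get_state(); print(s["time"],s["opening"],s["contact_force"].round(2),s["joints"].round(2))
go(s,.5657,.1054,.19,.893)
c=capture("scene"); cv2.imwrite(f"pics/scene14.png",c["color"])
p=s["eef_pos"]
def ring(x,zc): 
    a=np.linspace(0,2*np.pi,40); return np.c_[np.full(40,x),p[1]+.02*np.cos(a),zc+.02*np.sin(a)]*1e3
zc=p[2]-.0025
overlay("pics/scene14.png","scene",80,160,130,120,5,[([ring(p[0]+.065,zc),ring(p[0]-.065,zc)],(0,0,0),(0,255,255))],"pics/c22.png")
E
```

```text
20.1833 0.038269703633170754 [ 0.44 -0.44 -2.07] [-0.87  0.48 -0.01  1.08 -0.    2.27]
pos [ 0.4482 -0.4157  0.1976] rot [ 3.1366e+00 -3.4000e-03  4.0000e-04] turn -0.8926 shift cm now-axes [ 11.77 -52.11   0.54] after-turn axes [ 47.96 -23.52   0.76]
```

View pics/c22.png

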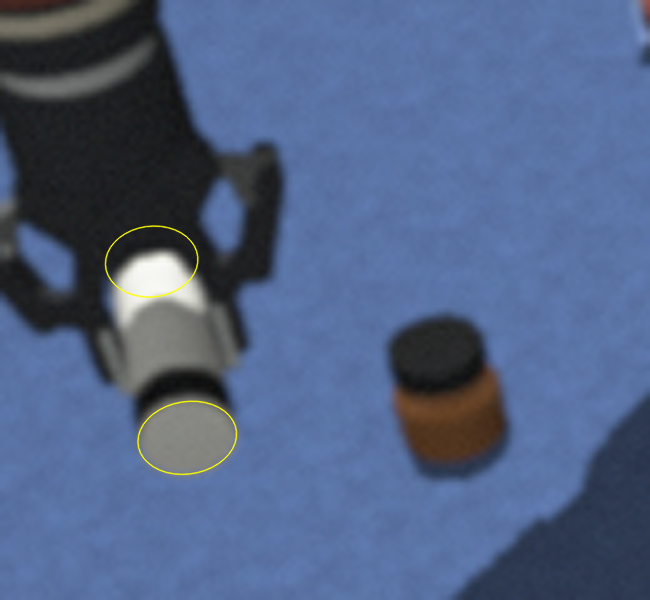

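Request:
carry_out --pt "0 0 0 0 -0.1116" --pt "0 0 0 0 -0.1116" --pt "0 0 0 0 -0.1116" --pt "0 0 0 0 -0.1116" --pt "0 0 0 0 -0.1116" --pt "0 0 0 0 -0.1116" --pt "0 0 0 0 -0.1116" --pt "0 0 0 0 -0.1116" --pt "0 1.6 -0.8 0 0" --pt "0 2.8 -1.4 0 0" --pt "0 3.2 -1.57 0 0" --pt "0 3.2 -1.57 0 0"

```text
time: 21.23
eef_pos: [0.4721, -0.2948, 0.1911]
ee_rot: [-3.138, 0.0, 0.892]
contact_force: [-0.0, -0.2, -1.9]
opening: 0.0383
```

Request:
carry_out --pt "0 3.2 -1.57 0 0" --pt "0 3.2 -1.57 0 0" --pt "0 3.2 -1.57 0 0" --pt "0 3.2 -1.57 0 0" --pt "0 3.2 -1.57 0 0" --pt "0 3.2 -1.57 0 0" --pt "0 3.2 -1.57 0 0" --pt "0 3.2 -1.57 0 0" --pt "0 3.2 -1.57 0 0" --pt "0 3.2 -1.57 0 0" --pt "0 2.6 -1.3 0 0" --pt "0 0 0 0 0"

```text
time: 22.23
eef_pos: [0.5571, 0.0843, 0.1913]
ee_rot: [-3.139, 0.0, 0.898]
contact_force: [-0.9, 0.0, -2.7]
opening: 0.0384
```

```bash
python3 - <<'E'
from rig import bot,capture,models
from h import *
s=bot.get_state(); print(s["time"],s["opening"],s["contact_force"].round(2),s["joints"].round(2))
go(s,.5657,.1054,.1134,.893)
E
```

```text
22.2333 0.03843335592035553 [-0.92  0.01 -2.69] [ 0.02  0.4  -0.15  1.02  0.    2.26]
pos [0.5571 0.0843 0.1913] rot [-3.1386e+00  5.0000e-04  8.9770e-01] turn 0.0047 shift cm now-axes [ 2.19 -0.62  7.79] after-turn axes [ 2.18 -0.65  7.79]
```

Request:
carry_out --pt "0 1.1 -0.3 0 0.004" --pt "0 1.08 -0.34 0 0" --pt "0 0 0 0 0" --pt "0 0 0 1.5 0" --pt "0 0 0 2 0" --pt "0 0 0 1 0" --pt "0 0 0 0 0" --pt "0 0 0 0 0"

```text
time: 22.9
eef_pos: [0.5661, 0.1002, 0.148]
ee_rot: [-3.141, 0.001, 0.889]
contact_force: [0.5, -0.3, -1.6]
opening: 0.0386
```

```bash
cat >> h.py <<'E'
def tubering(o,yaw,z,k):
    a=np.linspace(0,2*np.pi,40); P=np.c_[np.full(40,k*65.),20*np.cos(a),20*np.sin(a)]
    return P
SAD=[[(x,-25,44),(x,-25,40),(x,0,22),(x,25,40),(x,25,44)] for x in(-48,-36,36,48)]
E
python3 - <<'E'
from rig import bot,capture,models
from h import *
s=bot.get_state(); print(s["time"],s["opening"],s["contact_force"].round(2),s["joints"].round(2))
go(s,.5657,.1054,.1134,.893)
p=s["eef_pos"];y=s["ee_rot"][2]
for n in("scene","top"):
    c=capture(n); cv2.imwrite(f"pics/{n}15.png",c["color"])
tr=[tubering(0,0,0,k) for k in(-1,1)]
overlay("pics/scene15.png","scene",300,170,130,100,6,[(tr,(p[0],p[1],y,p[2]-.0034),(0,255,255)),(BR[:1]+BR[3:5],(.5657,.1054,.893,.06),(0,255,0))],"pics/c23.png")
overlay("pics/top15.png","top",210,150,130,100,6,[],"pics/c24.png")
E
```

```text
22.9 0.038602960581367494 [ 0.51 -0.31 -1.61] [ 0.05  0.46 -0.18  0.93 -0.    2.3 ]
pos [0.5661 0.1002 0.148 ] rot [-3.1405e+00  1.1000e-03  8.8880e-01] turn -0.0042 shift cm now-axes [ 0.38 -0.35  3.46] after-turn axes [ 0.38 -0.35  3.46]
```

View pics/c23.png

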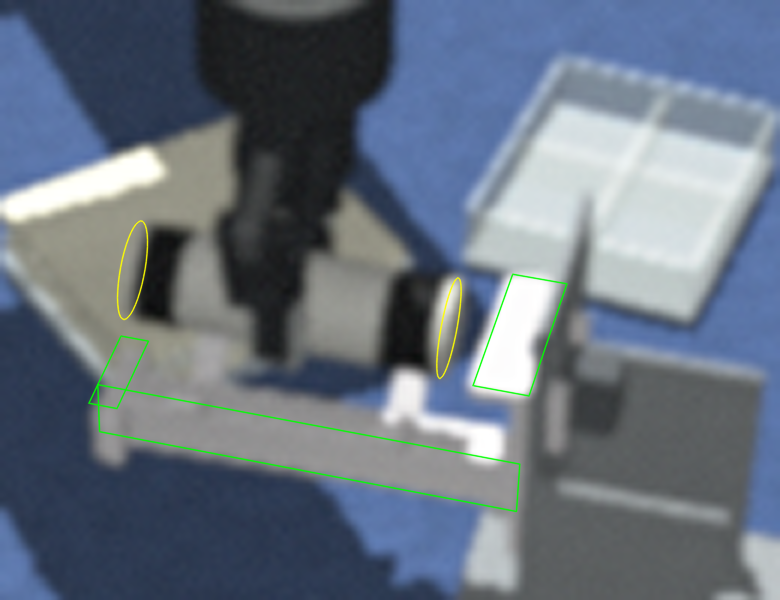

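Request:
carry_out --pt "0 0.38 -0.35 0 -0.004" --pt "0 0 0 0.8 0" --pt "0 0 0 0.8 0" --pt "0 0 0 0 0" --pt "0 0 0 0 0"

```text
time: 23.42
eef_pos: [0.5655, 0.1059, 0.1315]
ee_rot: [-3.14, 0.001, 0.894]
contact_force: [0.1, -0.1, -1.8]
opening: 0.0386
```

```bash
python3 - <<'E'
from rig import bot,capture,models
from h import *
for i in range(3):
    capture("scene"); s=bot.get_state(); go(s,.5657,.1054,.1134,.893)
E
```

```text
pos [0.5659 0.1059 0.132 ] rot [-3.1411e+00  6.0000e-04  8.9360e-01] turn 0.0006 shift cm now-axes [-0.05  0.02  1.86] after-turn axes [-0.05  0.01  1.86]
pos [0.5661 0.1058 0.1323] rot [-3.1415e+00  1.0000e-04  8.9350e-01] turn 0.0005 shift cm now-axes [-0.06 -0.01  1.89] after-turn axes [-0.06 -0.01  1.89]
pos [0.5663 0.1058 0.1324] rot [ 3.1415e+00 -1.0000e-04  8.9340e-01] turn 0.0004 shift cm now-axes [-0.07 -0.02  1.9 ] after-turn axes [-0.07 -0.02  1.9 ]
```

Well aligned. Now I lower gently to contact.

Request:
carry_out --pt "0 0 0 0.6 0" --pt "0 0 0 0.5 0" --pt "0 0 0 0.4 0" --pt "0 0 0 0.2 0" --pt "0 0 0 0 0" --pt "0 0 0 0 0"

```text
time: 24.07
eef_pos: [0.5661, 0.1059, 0.1151]
ee_rot: [-3.141, 0.0, 0.893]
contact_force: [0.3, -0.4, -2.9]
opening: 0.0384
```

Request:
carry_out --pt "0 0 0 0.1 0" --pt "0 0 0 0.1 0" --pt "0 0 0 0 0"

```text
time: 24.32
eef_pos: [0.5661, 0.1059, 0.1132]
ee_rot: [-3.142, -0.0, 0.894]
contact_force: [-0.3, 0.3, -3.4]
opening: 0.0388
```

Request:
carry_out --pt "0 0 0 0.1 0" --pt "0 0 0 0.05 0" --pt "0 0 0 0 0"

```text
time: 24.57
eef_pos: [0.5662, 0.1059, 0.1118]
ee_rot: [-3.142, -0.0, 0.893]
contact_force: [0.5, 0.2, -1.2]
opening: 0.0388
```

```bash
python3 - <<'E'
from rig import bot,capture,models
from h import *
c=capture("scene"); cv2.imwrite("pics/scene16.png",c["color"])
s=bot.get_state(); go(s,.5657,.1054,.1134,.893); print(s["contact_force"].round(2),s["wrist_torque"].round(2))
p=s["eef_pos"];y=s["ee_rot"][2]
overlay("pics/scene16.png","scene",300,170,130,100,6,[],"pics/c25.png")
E
```

```text
pos [0.5662 0.1059 0.1118] rot [-3.1416e+00 -1.0000e-04  8.9360e-01] turn 0.0006 shift cm now-axes [-0.07 -0.   -0.16] after-turn axes [-0.07 -0.   -0.16]
[-0.57  0.87 -2.19] [0.09 0.08 0.02]
```

View pics/c25.png

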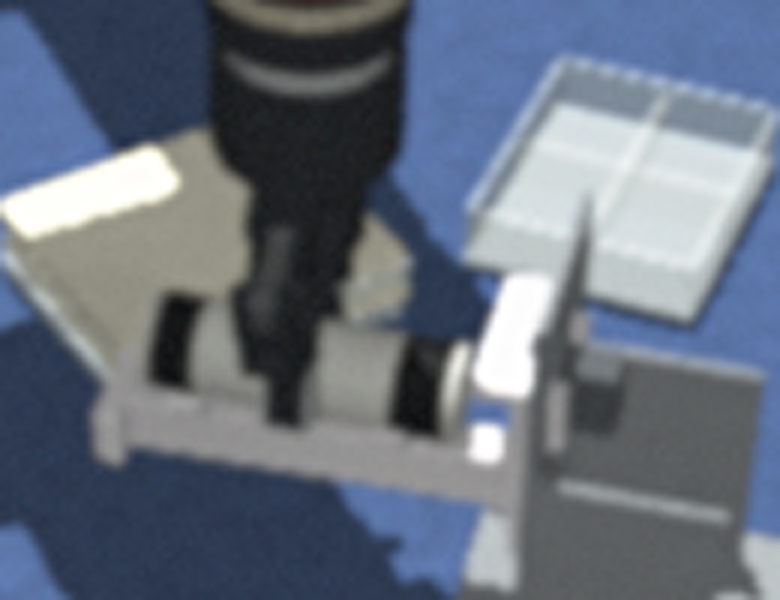

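Request:
carry_out --pt "0 0 0 0.1 0" --pt "0 0 0 0 0"

```text
time: 24.78
eef_pos: [0.5661, 0.106, 0.1109]
ee_rot: [-3.141, -0.0, 0.894]
contact_force: [-1.8, 1.0, 1.7]
opening: 0.0384
```

Request:
carry_out --pt "0 0 0 0.1 0" --pt "0 0 0 0 0"

```text
time: 24.95
eef_pos: [0.5661, 0.106, 0.1102]
ee_rot: [-3.142, -0.0, 0.894]
contact_force: [-3.7, -0.1, 5.5]
opening: 0.0387
```

Request:
carry_out --pt "0 0 0 -0.1 0" --pt "50 0 0 0 0" --pt "55 0 0 0 0" --pt "65 0 0 0 0" --pt "75 0 0 0 0" --pt "75 0 0 0 0" --pt "75 0 0 0 0" --force 20

```text
time: 25.53
eef_pos: [0.5662, 0.1058, 0.1108]
ee_rot: [3.142, 0.0, 0.893]
contact_force: [0.5, 0.4, 0.5]
opening: 0.0639
```

```bash
python3 - <<'E'
from rig import bot,capture,models
from h import *
c=capture("scene"); cv2.imwrite("pics/scene17.png",c["color"])
s=bot.get_state(); print(s["opening"],s["contact_force"].round(2),s["wrist_torque"].round(2))
overlay("pics/scene17.png","scene",300,170,130,100,6,[],"pics/c26.png")
E
```

```text
0.06414725936936659 [-0.41 -0.51 -1.04] [ 0.05  0.01 -0.02]
```

View pics/c26.png

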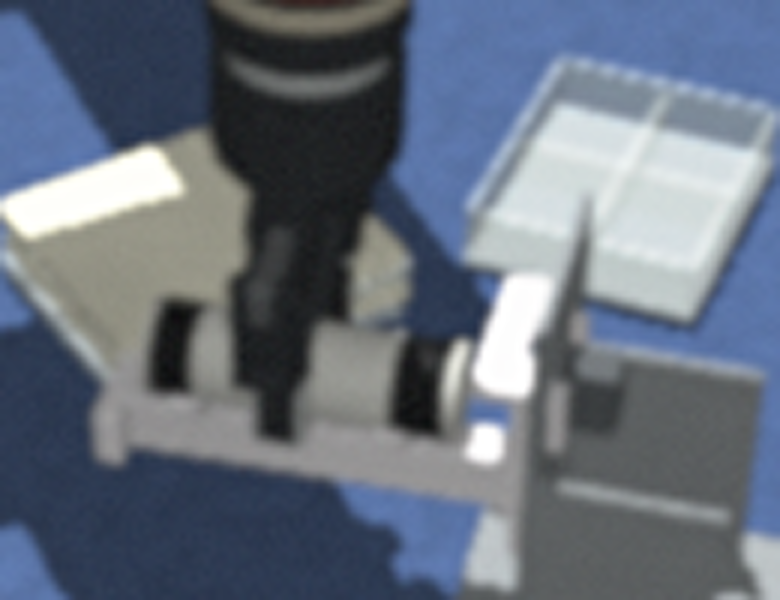

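The tube stays put in the saddles, with its near end at about (455,387) in the crop. Next I raise clear and back away.

Request:
carry_out --pt "75 0 0 -0.8 0" --pt "75 0 0 -1.5 0" --pt "75 0 0 -2.5 0" --pt "75 0 0 -3 0" --pt "75 0 0 -3 0" --pt "75 -2.5 0 -1 0" --pt "75 -4 0 0 0" --pt "75 -4 0 0 0" --pt "75 -4 0 0 0" --pt "75 -4 0 0 0" --pt "75 -4 0 0 0" --pt "75 0 3 0 0"

```text
time: 26.58
eef_pos: [0.4392, -0.0884, 0.2282]
ee_rot: [-3.134, 0.004, 0.892]
contact_force: [0.7, 0.2, 0.6]
opening: 0.0643
```

Request:
carry_out --pt "75 0 4 0 0" --pt "75 0 4 0 0" --pt "75 0 4 0 0" --pt "75 0 0 0 0"

```text
time: 26.92
eef_pos: [0.5466, -0.168, 0.2284]
ee_rot: [3.138, -0.0, 0.891]
contact_force: [-1.5, 1.0, -0.1]
opening: 0.0642
```

```bash
python3 - <<'E'
from rig import bot,capture,models
from h import *
for n in("scene","top"):
    c=capture(n); cv2.imwrite(f"pics/{n}18.png",c["color"])
    for t in("tube_mid","tube","bracket","cradle"): print(n,t,[(np.round(d["centre"],4),round(d["confidence"],2)) for d in models.landmark_of(n,t)])
b=(.5657,.1054,.893,.06); t=(.5657,.1054,.893,.11)
tr=[tubering(0,0,0,k) for k in(-1,1)]
overlay("pics/scene18.png","scene",300,180,130,100,6,[(tr,t,(0,255,255))],"pics/c27.png")
overlay("pics/top18.png","top",210,160,130,100,6,[(tr,t,(0,255,255)),(BR[:1]+BR[3:4],b,(0,255,0))],"pics/c28.png")
s=bot.get_state();print(s["time"],s["eef_pos"])
E
```

```text
scene tube_mid [(array([0.5666, 0.1086, 0.1099]), 0.59)]
scene tube [(array([0.6062, 0.1555, 0.1091]), 0.79)]
scene bracket [(array([0.5647, 0.1064, 0.055 ]), 0.74), (array([ 0.3312, -0.0873,  0.0027]), 0.73)]
scene cradle [(array([0.5623, 0.1036, 0.1072]), 0.73), (array([ 0.3292, -0.0918,  0.0344]), 0.57)]
top tube_mid [(array([0.5669, 0.1061, 0.1107]), 0.97)]
top tube [(array([0.609 , 0.1615, 0.1097]), 0.66)]
top bracket [(array([ 0.3271, -0.0977,  0.0023]), 0.66)]
top cradle []
27.4167 [ 0.5417799  -0.1630324   0.22932087]
```

View pics/c27.png

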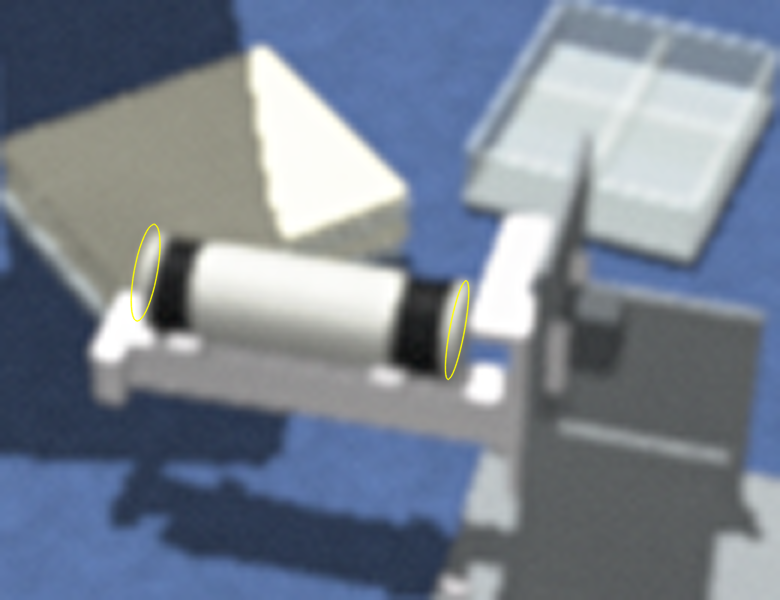

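View pics/c28.png

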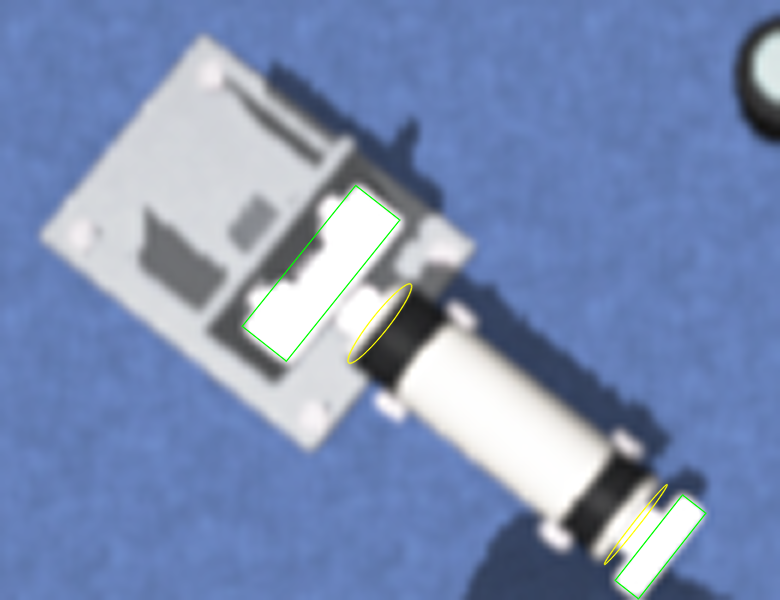

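View pics/scene18.png

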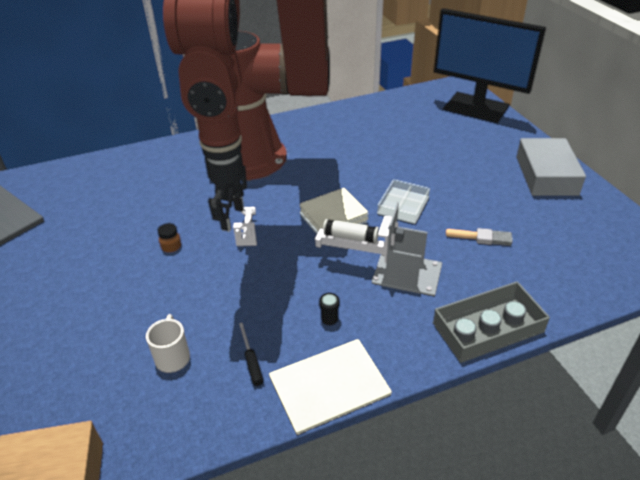

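```bash
python3 - <<'E'
from rig import bot
print(bot.close_job()); print(bot.get_state()["time"])
E
```

```text
the job is handed in; nothing more can be done
None
the job is handed in; nothing more can be done
```

The job is done and handed in at about 27.4 s on the robot's clock: the bracket hangs home in the upper slots and the tube lies in its saddles. The one thing I could not confirm directly is that the catch snapped out, because the flange hides the nose and I did no upward tug test.

- **Bracket:** I hooked the larger bracket's tabs into the upper slots and pressed it down, first by the spine. The resistance rose and then dropped away as the bar passed the catch, and the bracket bottomed out. I then pressed on the flange and it stopped firmly at 23.6 N, with the flange top at about 144 mm where 145 mm means fully home. Together these point to it being locked.
- **Tube:** The tool can only point down, so I tipped the standing tube over its lower edge in a light grip. I then gripped it again at its middle and lowered it into both saddles until I felt contact (about 8 N). It did not move when I opened the fingers.
- **Final pictures:** The tube's middle was found at about (0.567, 0.107, 0.110) m, against a target of (0.566, 0.105, 0.110). The drawn outline of the tube's ends matches to about 1 mm. The other things on the table look unmoved, and the arm is clear of everything.
- **Disagreement:** The network put the hung bracket's underside at 54–57 mm instead of 60 mm. The camera fits and the contact height on the flange do not support that reading.

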